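# Clamp a foam blank for carving: wind the knob to the bite, then an eighth turn

### The job

Clamp the foam blank for carving: push its square end under the bench clamp's pad until it butts squarely against the end stop, centred and flat on the bed with the rounded nose sticking out, and let go of it. Then wind the wing knob clockwise until it suddenly goes stiff (the pad bites) and from there give it one eighth of a turn more, no further, as the foam dents easily. Let go of the knob and leave the other things on the bench where they are.

Things in the scene. Friction and masses are not known exactly. Their poses are not given: they have to be found in the camera images.
- clamp: Fixed grey C-shaped bench clamp. Origin on the bench below the vertical screw axis; z up, x from the screw axis to its post (44 mm wide, near face at x = 52 mm), y to its end stop (upright plate 64 mm wide, face at y = +45 mm, top 56 mm above the bench). Its arm, 48 mm wide at most and 104 to 130 mm above the bench, runs from the post to x = -28 mm. Open towards -y and -x.
- bed: Fixed dark steel block under the clamp's arm, 64 mm wide (x), from y = -60 to +45 mm, top 30 mm above the bench; same origin and axes as the clamp. Above it a rubber pad, 36 mm across, hangs on the screw; at the start the pad is 4 to 7 mm higher than the top of the blank would be on the bed.
- seat (a point): Point on the bed's top (30 mm above the bench) at the foot of the stop's face, on the bed's centre line: where the middle of the lower edge of the blank's square end belongs. It lies at (0, 45, 30) mm in the clamp's axes.
- knob: Black wing knob on the clamp's arm: an upright flat bar 70 mm long (its own x), 14 mm thick (its own y), 156 to 190 mm above the bench, on a 24 mm hub. Origin on the screw axis, 142 mm above the bench; z up. It only turns, without rising or falling; clockwise seen from above lowers the pad (2 mm per radian). It stays where it is left.
- knob_grip (a point): Point on the knob's axis at mid height of the bar, 174 mm above the bench: grip here. Turning free, the knob drags with about 0.1 N m; after 0.33 to 0.57 of a turn from the start (not to be seen in the knob's angle) the pad bites: the torque jumps by 0.25 to 0.4 N m within a few degrees, then rises only slowly. It jumps with or without the blank there.
- blank: Loose pale foam blank, about 80 g, 180 mm long (its own x), 46 mm wide, 40 mm high, flat sides; square end at x = -90 mm, rounded nose (radius 23 mm) at x = +90 mm. Origin at the centre of its underside. Clamped, its nose points along the clamp's -y.
- blank_end (a point): Middle of the lower edge of the blank's square end, at (-90, 0, 0) mm in the blank's axes.
- blank_grip (a point): Point inside the blank at half its height, 55 mm from its origin towards the nose. Gripping across the width here keeps the gripper clear of the clamp: with the blank home it lies 100 mm to the -y side of the screw axis, beyond the bed.
- sanding_block: Bystander: grey sanding block, 110 x 65 x 40 mm, origin at the centre of its underside.
- jar: Bystander: glass jar, 60 mm across, 80 mm high, origin at the centre of its underside.
- scraper: Bystander: flat scraper with a wooden handle, 200 mm long, origin at the middle of its underside.
There are look-alikes about, which are no part of the job. What is shaped like the blank but red is not meant. Of the things that look like the clamp, the smaller one is meant.

How it is judged:
On the way:
1. the blank lies home on the bed against the stop, let go and not yet clamped (distance between blank_end and seat below 0.01 m and angle between the x axis of blank and the y axis of clamp, either way round below 0.09 rad and contact force between the fingers and blank below 0.1 N and contact force between bed and blank below 6 N), for 0.2 s.
At the end, for the whole second after the job is handed in: Blank flat on the bed, square end within 6 mm of the stop and within 10 mm of centred, square within 5 degrees, nose out, at rest, pressed on the bed with 8 to 19 N (about 25 to 65 degrees of knob turn past the bite) (horizontal distance between blank_end and seat below 0.01 m and y of blank_end in the frame of seat above -0.006 m and angle between the x axis of blank and the y axis of clamp, either way round below 0.09 rad and y of blank in the frame of clamp below 0 m and angle between blank's own z axis and vertical below 0.05 rad and linear speed of blank below 0.01 m/s and contact force between bed and blank between 8 and 19 N); the robot touches nothing.
It fails at once if the blank is pressed on the bed with more than 26 N: it dents (contact force between bed and blank above 26 N).
It fails at once if the sanding block is moved more than 20 mm (distance of sanding_block from where it was at the start of the episode above 0.02 m).
It fails at once if the jar is moved more than 20 mm (distance of jar from where it was at the start of the episode above 0.02 m).
It fails at once if the scraper is moved more than 20 mm (distance of scraper from where it was at the start of the episode above 0.02 m).
It also fails if it takes over 66 s, if anything falls off the work surface, if the arm or the gripper's body presses on something with over 40 N, if the wrist force passes 120 N, or if a joint passes its speed limit or range.

### The arm

A 7-joint arm with a two-finger parallel gripper is mounted at the origin on the work surface. World frame = base frame: x ahead of the robot, y to its left, z up, the work surface at z = 0. Lengths are in m, angles in rad, forces in N, time in s.
With the tool pointing down it reaches from about 0.4 to 0.85 m from the base axis. Payload 10.4 kg.
Tool frame: the origin (TCP) lies at the very end of the fingers, on their centre line; the grasp point (between the pads) lies r.grasp_offset behind it (r.grasp_offset is the distance from the TCP to the grasp point, in m); z points along the fingers, y is the direction in which the jaws open and shut (so a half turn about z gives the same grasp; the last joint's range is limited). The gripper opens to 87 mm and grips with 3 to 60 N. Pads are 19 mm wide; open, the fingers measure 117 mm over their backs; the gripper's body (75 mm by 190 mm) begins 51 mm behind the grasp point.
Start: joints at [1.188, 0.332, -0.065, 1.46, 0.022, 1.35, -0.088], TCP at [0.22, -0.585, 0.223] pointing down, gripper open.
Joint ranges: [-2.6, 2.6], [-0.5, 2.12], [-1.47, 1.34], [0.16, 2.42], [-1.27, 4.41], [0.06, 2.06], [-2.6, 2.6]. Speed limits (rad/s): [2.22, 2.22, 2.79, 2.79, 3.14, 3.14, 3.14].

### API

Orientations are given as a unit quaternion [x, y, z, w].
In Python, from bench import read_state, cams, job, r gives the robot as it stands. The module is installed in compiled form; this text tells all that it offers.
- The arm moves only by the tool arm_command, never from a script. Its argument "increments" is a list of rows, each an object of numbers: "gripper": the opening in per cent of the stroke, from 0 (shut) to 100 (fully open); "dx", "dy", "dz": the shift along the tool's x, y, z in m; "spin": the turn about the tool's z in degrees. In form: [{"gripper": .., "dx": .., "dy": .., "dz": .., "spin": ..}, ...]. A call has exactly 8 rows; each row shifts and turns the commanded pose from where the row before left it, along the tool's axes as they then stand; what a row does not reach is not made up. A row lasts 1/8 s, in which the tool goes at most 62.5 mm and 10.7 degrees, less where a joint would pass 70% of its speed; a pose out of reach is approached as far as the arm can. A call with a gripper value outside its range is refused whole. The fingers move at their own pace and stop on an object; "grip_force" is the grip in N (left out, the last holds). Time passes only in rows, so rows that do not move let the fingers close, or fill a call up. It gives the time, the measured TCP pose, the force and the opening at its end, in the units of the state.
- read_state(): the state, without advancing time (a new reading comes with each control period).
- cams.camera(name): name is "scene" or "side" or "wrist"; returns the picture (384x512x3 uint8, red, green, blue); there is no depth.
- cams.camera_info(name): a dict with "K" (3x3 intrinsics, pixels), "rvec" (rotation vector, rad) and "tvec" (3), from world to camera coordinates, as OpenCV has them. Camera axes: x right, y down, z forward; pixel columns grow to the right and rows downward; lengths in m; the calibration is good to about 2 mm. A picture is of the moment at which its call begins: read the wrist's pose just before it. camera_info takes no time and is no camera call; for the wrist camera it gives the pose at the moment of the call.
- job.close_job(): hands the job in, once; it reports no verdict.
The state is a dict: "time": time; "joint_positions": joint angles; "joint_vel": joint speeds; "joint_torque": joint torques, N m; "ee_pos": TCP position; "eef_rot": TCP orientation; "ft_force": force on the tool from outside, world axes, zero at the start; "torque": the same for the moment, N m; "width": finger opening in m.
Only numpy, scipy, OpenCV 4.12 (cv2) and the standard library are available. Lean on these libraries where they do the work, as an engineer would, in place of code of your own. Each camera call takes 0.05 s, during which the arm holds its last target.

## Working session

There is one attempt and no reset: what is moved stays moved. The work goes in short steps, Python scripts to look and compute and a tool call to move; the robot and the scene stay as the last step left them, time stands still between calls to the robot, and variables do not carry over. Pictures are saved under pics/ and viewed, and the job is handed in when it is done.

Besides the shell and the picture viewer there is one more tool, called after "Call:" by a JSON object that holds its "name" and its "arguments". arm_command: Moves the arm, as the interface text tells. Its arguments: {"type":"object","properties":{"increments":{"type":"array","items":{"type":"object","properties":{"gripper":{"type":"number"},"dx":{"type":"number"},"dy":{"type":"number"},"dz":{"type":"number"},"spin":{"type":"number"}}}},"grip_force":{"type":"number"}},"required":["increments"]}

```bash
mkdir -p pics
cat > h.py <<'E'
import numpy as np, cv2
from bench import read_state, cams, job, r
def save(n,f):
    im=cams.camera(n); cv2.imwrite('pics/'+f,im[:,:,::-1]); return im
def ray(info,uv):
    R=cv2.Rodrigues(np.array(info['rvec'],float))[0]; t=np.array(info['tvec'],float).ravel(); K=np.array(info['K'])
    d=R.T@np.linalg.inv(K)@np.array([uv[0],uv[1],1.0]); return -R.T@t,d
def onz(n,uv,z,info=None):
    o,d=ray(info or cams.camera_info(n),uv); return o+d*(z-o[2])/d[2]
def proj(n,P):
    i=cams.camera_info(n); return cv2.projectPoints(np.array(P,float).reshape(-1,3),np.array(i['rvec'],float),np.array(i['tvec'],float),np.array(i['K'],float),None)[0].reshape(-1,2)
E
python3 - <<'E'
from h import *
s=read_state(); print({k:np.round(v,3) for k,v in s.items()}, r.grasp_offset)
for n in ['scene','side','wrist']:
    save(n,n+'0.png'); i=cams.camera_info(n); o,d=ray(i,(256,192)); print(n,o.round(3),(d/np.linalg.norm(d)).round(3), i['K'][0][0])
E
```

```text
{'time': np.float64(0.0), 'joint_positions': array([ 1.188,  0.333, -0.065,  1.461,  0.022,  1.35 , -0.088]), 'joint_vel': array([ 0.001, -0.001,  0.001,  0.002,  0.001, -0.001, -0.002]), 'joint_torque': array([ 1.0000e-03, -6.2325e+01,  2.5000e-02, -3.8990e+01, -6.1000e-02,
        4.0000e-02,  0.0000e+00]), 'ee_pos': array([ 0.22 , -0.585,  0.222]), 'eef_rot': array([ 0.984,  0.179, -0.   , -0.001]), 'ft_force': array([ 0.591, -0.359,  0.514]), 'torque': array([0.001, 0.028, 0.045]), 'width': np.float64(0.087)} 0.0187
scene [0.917 0.152 0.847] [-0.473 -0.174 -0.864] 371.3138630385176
side [ 0.451 -0.696  0.604] [ 0.083  0.826 -0.557] 364.9296543330514
wrist [ 0.29  -0.558  0.384] [-0.259 -0.098 -0.961] 317.4623597856879
```

View pics/scene0.png

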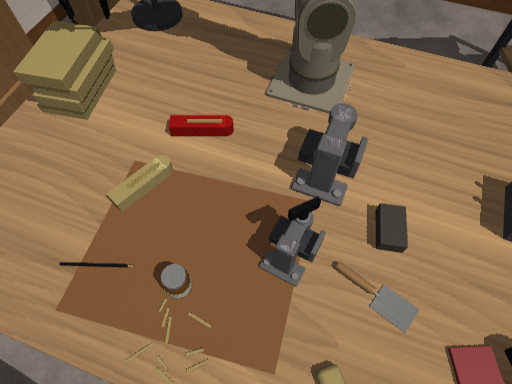

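View pics/side0.png

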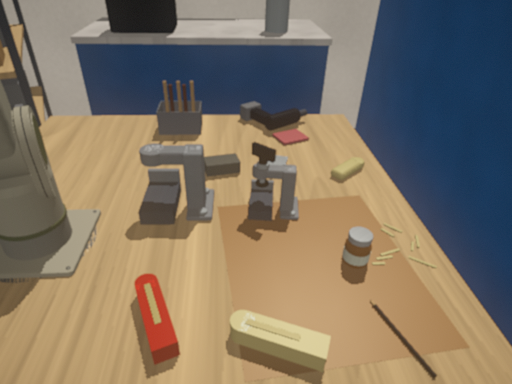

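View pics/wrist0.png

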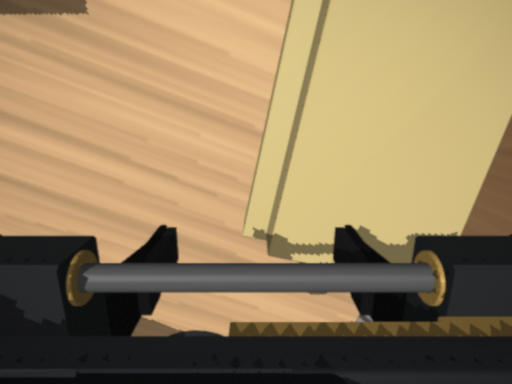

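Run:
```python
import cv2,numpy as np
a=cv2.imread('pics/scene0.png');b=cv2.imread('pics/side0.png')
def z(im,x,y,w,h,n,f=6): cv2.imwrite('pics/'+n,cv2.resize(im[y:y+h,x:x+w],None,fx=f,fy=f,interpolation=cv2.INTER_CUBIC))
z(a,250,190,90,100,'sc_clamp.png');z(a,100,145,80,70,'sc_blank.png',8);z(b,235,135,80,90,'si_clamp.png');z(b,220,300,120,75,'si_blank.png')
```

```text
(no output)
```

View pics/sc_clamp.png

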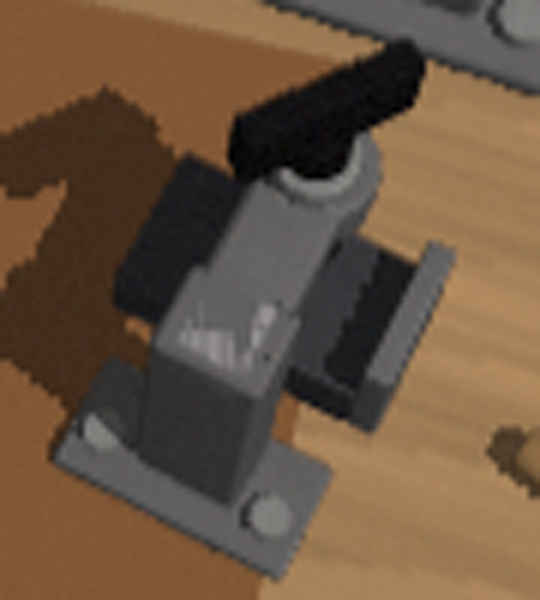

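View pics/sc_blank.png

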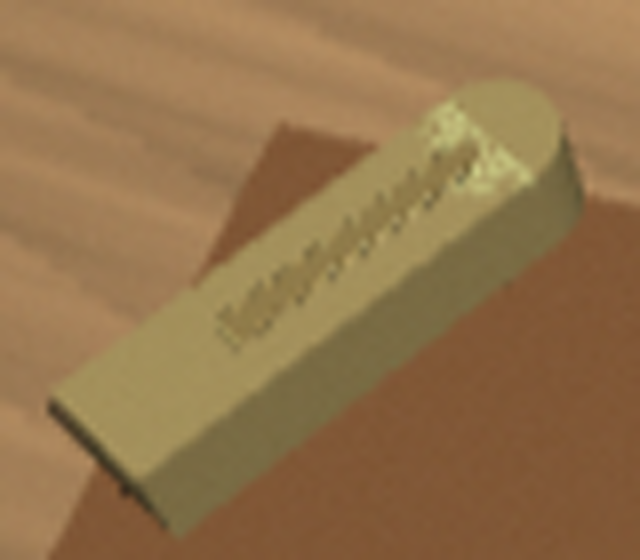

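View pics/si_clamp.png

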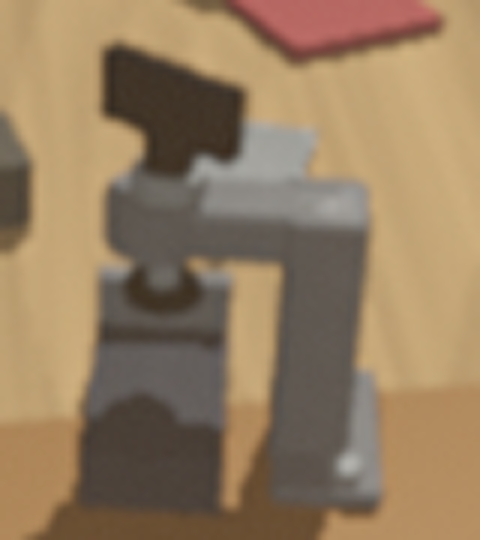

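View pics/si_blank.png

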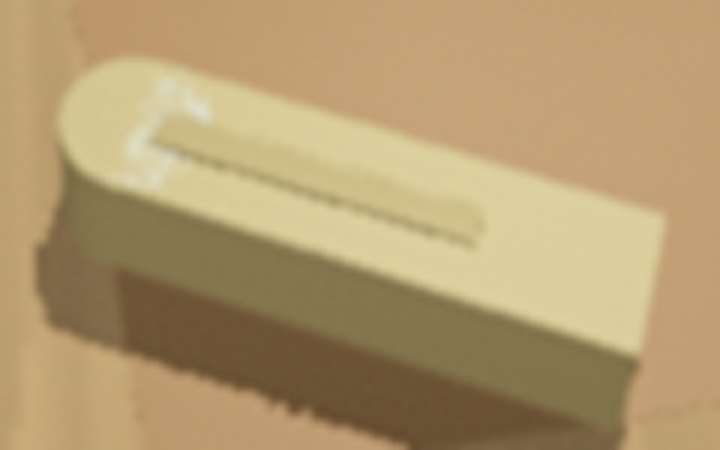

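Run:
```python
from h import *
def C(p,x0,y0,f): return (x0+(p[0]+.5)/f-.5, y0+(p[1]+.5)/f-.5)
A=lambda p,z:onz('scene',C(p,250,190,6),z)
B=lambda p,z:onz('side',C(p,235,135,6),z)
s1,s2=A((430,241),.056),A((368,375),.056)
print('stop face top',s1,s2,np.linalg.norm(s1-s2),np.degrees(np.arctan2(*(s2-s1)[1::-1])))
s3,s4=A((457,252),.056),A((395,385),.056); print('back',s3,s4,np.degrees(np.arctan2(*(s4-s3)[1::-1])))
# bed upper-left top corners
b1,b2=A((187,155),.030),A((125,290),.030); print('bed -y edge',b1,b2,np.linalg.norm(b1-b2),np.degrees(np.arctan2(*(b2-b1)[1::-1])))
print('side bed bottom front',B((82,500),0),B((218,508),0))
print('side bed top front?',B((84,428),.03),B((221,432),.03))
print('side stop top',B((102,270),.056),B((230,272),.056))
k=[A(p,.19) for p in [(232,122),(395,40),(425,60)]]; print('knob',k,np.degrees(np.arctan2(*(k[1]-k[0])[1::-1])))
print('side knob top',B((115,43),.19),B((244,92),.19))
Z=lambda p,z:onz('scene',C(p,100,145,8),z)
Y=lambda p,z:onz('side',C(p,220,300,6),z)
for F,ps in ((Z,[(48,400),(140,472)]),(Y,[(665,215),(637,357)])):
    a,b=[F(p,.04) for p in ps]; print('end',a,b,np.linalg.norm(a-b),(a+b)/2)
# sides
for F,ps in ((Z,[(48,400),(430,105),(140,472),(530,185)]),(Y,[(665,215),(210,72),(637,357),(150,195)])):
    q=[F(p,.04) for p in ps]
    for i in (0,2): print('side dir',np.degrees(np.arctan2(*(q[i+1]-q[i])[1::-1])))
print('nose tip',Z((535,90),.04),Y((62,120),.04))
```

```text
stop face top [0.52420072 0.17028375 0.056     ] [0.58572349 0.16329222 0.056     ] 0.061918760551705684 -6.483353384757385
back [0.52498518 0.18133979 0.056     ] [0.58594421 0.17389628 0.056     ] -6.961737619719886
bed -y edge [0.5094775 0.0672572 0.03     ] [0.57477272 0.06348688 0.03      ] 0.0654039820514725 -3.3047418481595807
side bed bottom front [0.51015569 0.07542419 0.        ] [0.57045564 0.06734581 0.        ]
side bed top front? [0.51130796 0.08888122 0.03      ] [0.57203172 0.08367841 0.03      ]
side stop top [0.5249872  0.17947845 0.056     ] [0.58546394 0.17582147 0.056     ]
knob [array([0.57222454, 0.09385219, 0.19      ]), array([0.52266464, 0.13588944, 0.19      ]), array([0.52655164, 0.14754018, 0.19      ])] 139.69502691343914
side knob top [0.52509314 0.14744918 0.19      ] [0.57475763 0.10109389 0.19      ]
end [ 0.61494952 -0.35971573  0.04      ] [ 0.62695434 -0.31939171  0.04      ] 0.042073055734715974 [ 0.62095193 -0.33955372  0.04      ]
end [ 0.63010328 -0.31576558  0.04      ] [ 0.61127984 -0.35926287  0.04      ] 0.04739552739256399 [ 0.62069156 -0.33751422  0.04      ]
side dir 158.36722153334986
side dir 155.73347554437345
side dir 156.26197918871352
side dir 156.2867057416722
nose tip [ 0.45475296 -0.2736546   0.04      ] [ 0.45436824 -0.27414471  0.04      ]
```

```bash
cat >> h.py <<'E'
from scipy.spatial.transform import Rotation as Ro
def plan(target, yaw_y=None):
    """shift in the tool axes to target TCP, spin to bring tool y to heading (deg)"""
    s=read_state(); M=Ro.from_quat(s['eef_rot']).as_matrix()
    d=M.T@(np.array(target)-s['ee_pos'])
    h=np.degrees(np.arctan2(M[1,1],M[0,1]))
    print('t',round(float(s['time']),2),'tcp',s['ee_pos'].round(4),'heading y',round(h,2),'tool shift mm',(d*1e3).round(1), 'tilt',np.degrees(np.arccos(-M[2,2])).round(2))
    if yaw_y is not None: print('spin',round(-((yaw_y-h+180)%360-180),2))
    print('F',s['ft_force'].round(2),'M',s['torque'].round(3),'w',round(float(s['width']),4),'q',s['joint_positions'].round(2))
E
python3 - <<'E'
from h import *
plan((.4874,-.2818,.12),-113)
print('jar top',onz('scene',(174,271),.08),'scraper',onz('scene',(340,265),.01),onz('scene',(415,310),.01))
E
```

```text
t 0.15 tcp [ 0.22   -0.5847  0.222 ] heading y -69.38 tool shift mm [ 357.  -189.2  102.1] tilt 0.06
spin 43.62
F [-0.08 -0.31 -0.04] M [ 0.032  0.002 -0.009] w 0.0873 q [ 1.19  0.33 -0.06  1.46  0.02  1.35 -0.09]
jar top [ 0.73971231 -0.0971203   0.08      ] scraper [0.57309774 0.23686114 0.01      ] [0.61497181 0.41723358 0.01      ]
```

Call:
{"name": "arm_command", "arguments": {"increments": [{"dx": 0.044, "dy": -0.0235, "gripper": 100}, {"dx": 0.045, "dy": -0.0235}, {"dx": 0.045, "dy": -0.0235}, {"dx": 0.045, "dy": -0.024}, {"dx": 0.045, "dy": -0.024}, {"dx": 0.045, "dy": -0.024}, {"dx": 0.044, "dy": -0.0235}, {"dx": 0.044, "dy": -0.0235}], "grip_force": 12}}

```text
validation failed for argument at $.in...
```

Call:
{"name": "arm_command", "arguments": {"increments": [{"spin": 9, "dz": 0.01}, {"spin": 9, "dz": 0.01}, {"spin": 9, "dz": 0.01}, {"spin": 9, "dz": 0.01}, {"spin": 7.6}, {}, {}, {}]}}

```text
validation failed for argument at $.in...
```

Run:
```python
from h import *
plan((.4874,-.2818,.0),-113)
save('wrist','w1.png')
print(proj('wrist',[(.4874,-.2818,.04),(.6208,-.3385,.04),(.4546,-.274,.04)]))
```

```text
t 0.15 tcp [ 0.22   -0.5847  0.222 ] heading y -69.38 tool shift mm [ 357.  -189.1  222.1] tilt 0.06
spin 43.62
F [-0.08 -0.31 -0.04] M [ 0.032  0.002 -0.009] w 0.0873 q [ 1.19  0.33 -0.06  1.46  0.02  1.35 -0.09]
[[  18.65409521 -268.70756746]
 [ 130.11353067 -472.42322742]
 [   2.7071868  -222.15729839]]
```

View pics/w1.png

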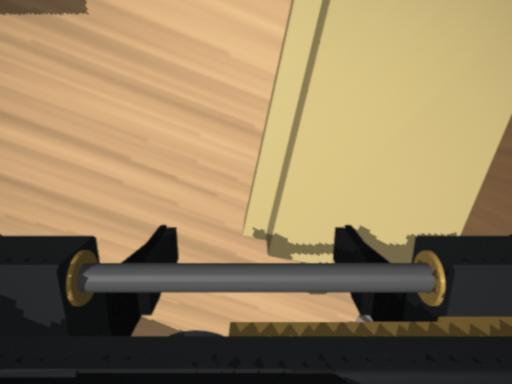

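All five fields must be present in every row.

Call:
{"name": "arm_command", "arguments": {"increments": [{"gripper": 100, "dx": 0.044, "dy": -0.0235, "dz": 0, "spin": 0}, {"gripper": 100, "dx": 0.045, "dy": -0.0235, "dz": 0, "spin": 0}, {"gripper": 100, "dx": 0.045, "dy": -0.0235, "dz": 0, "spin": 0}, {"gripper": 100, "dx": 0.045, "dy": -0.024, "dz": 0, "spin": 0}, {"gripper": 100, "dx": 0.045, "dy": -0.024, "dz": 0, "spin": 0}, {"gripper": 100, "dx": 0.045, "dy": -0.024, "dz": 0, "spin": 0}, {"gripper": 100, "dx": 0.044, "dy": -0.0235, "dz": 0, "spin": 0}, {"gripper": 100, "dx": 0.044, "dy": -0.0235, "dz": 0, "spin": 0}], "grip_force": 12}}

```text
time: 1.2
ee_pos: [0.4883, -0.2806, 0.2226]
eef_rot: [0.984, 0.179, -0.0, 0.0]
ft_force: [-0.2, -0.1, 1.1]
width: 0.087
```

Call:
{"name": "arm_command", "arguments": {"increments": [{"gripper": 100, "dx": 0, "dy": 0, "dz": 0.01, "spin": 9}, {"gripper": 100, "dx": 0, "dy": 0, "dz": 0.01, "spin": 9}, {"gripper": 100, "dx": 0, "dy": 0, "dz": 0.01, "spin": 9}, {"gripper": 100, "dx": 0, "dy": 0, "dz": 0.01, "spin": 9}, {"gripper": 100, "dx": 0, "dy": 0, "dz": 0, "spin": 7.6}, {"gripper": 100, "dx": 0, "dy": 0, "dz": 0, "spin": 0}, {"gripper": 100, "dx": 0, "dy": 0, "dz": 0, "spin": 0}, {"gripper": 100, "dx": 0, "dy": 0, "dz": 0, "spin": 0}]}}

```text
time: 2.2
ee_pos: [0.4875, -0.282, 0.1827]
eef_rot: [0.98, -0.198, 0.0, 0.0]
ft_force: [-0.1, 0.5, -0.7]
width: 0.0868
```

Run:
```python
from h import *
plan((.4874,-.2818,.0),-113)
save('wrist','w1.png');save('side','s1.png')
print(proj('wrist',[(.4874,-.2818,.04),(.6208,-.3385,.04),(.4546,-.274,.04)]))
```

```text
t 2.2 tcp [ 0.4875 -0.282   0.1827] heading y -112.89 tool shift mm [-2.000e-01 -1.000e-01  1.827e+02] tilt 0.02
spin 0.11
F [-0.07  0.49 -0.71] M [ 0.01   0.084 -0.026] w 0.0868 q [ 0.66  0.24 -0.25  1.67  0.06  1.24 -1.57]
[[254.96311823 179.73452818]
 [255.36908959  16.09184455]
 [260.44247013 211.50910561]]
```

View pics/w1.png

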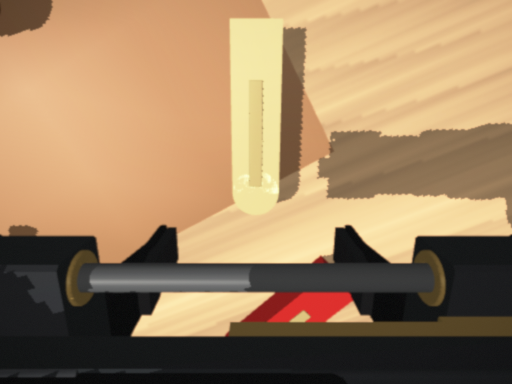

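View pics/s1.png

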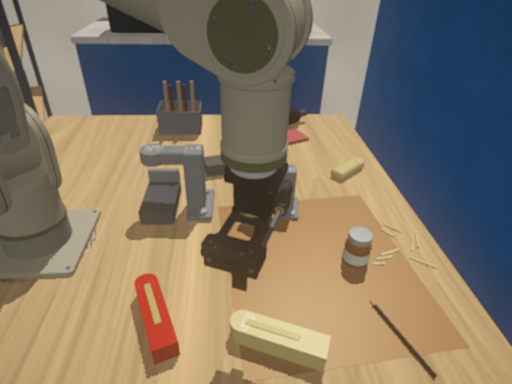

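Call:
{"name": "arm_command", "arguments": {"increments": [{"gripper": 100, "dx": 0, "dy": 0, "dz": 0.04, "spin": 0}, {"gripper": 100, "dx": 0, "dy": 0, "dz": 0.045, "spin": 0}, {"gripper": 100, "dx": 0, "dy": 0, "dz": 0.045, "spin": 0}, {"gripper": 100, "dx": 0, "dy": 0, "dz": 0.03, "spin": 0}, {"gripper": 100, "dx": 0, "dy": 0, "dz": 0.0155, "spin": 0}, {"gripper": 100, "dx": 0, "dy": 0, "dz": 0, "spin": 0}, {"gripper": 0, "dx": 0, "dy": 0, "dz": 0, "spin": 0}, {"gripper": 0, "dx": 0, "dy": 0, "dz": 0, "spin": 0}], "grip_force": 12}}

```text
time: 3.3
ee_pos: [0.4883, -0.2824, 0.0084]
eef_rot: [0.98, -0.199, 0.001, 0.0]
ft_force: [-0.7, -0.6, 0.1]
width: 0.0744
```

Call:
{"name": "arm_command", "arguments": {"increments": [{"gripper": 0, "dx": 0, "dy": 0, "dz": 0, "spin": 0}, {"gripper": 0, "dx": 0, "dy": 0, "dz": 0, "spin": 0}, {"gripper": 0, "dx": 0, "dy": 0, "dz": 0, "spin": 0}, {"gripper": 0, "dx": 0, "dy": 0, "dz": -0.02, "spin": 0}, {"gripper": 0, "dx": 0, "dy": 0, "dz": -0.03, "spin": 0}, {"gripper": 0, "dx": 0, "dy": 0, "dz": -0.04, "spin": 0}, {"gripper": 0, "dx": 0, "dy": 0, "dz": -0.03, "spin": 0}, {"gripper": 0, "dx": 0, "dy": 0, "dz": 0, "spin": 0}]}}

```text
time: 4.3
ee_pos: [0.4888, -0.2826, 0.1294]
eef_rot: [0.98, -0.199, 0.002, 0.001]
ft_force: [-0.5, -0.3, -0.4]
width: 0.0456
```

Run:
```python
from h import *
plan((.522,-.101,.13),-7)
save('wrist','w2.png');save('side','s2.png')
```

```text
t 4.3 tcp [ 0.4888 -0.2826  0.1294] heading y -112.99 tool shift mm [ -40.3 -180.1   -0.9] tilt 0.25
spin -105.99
F [-0.46 -0.32 -0.44] M [ 0.103  0.048 -0.01 ] w 0.0456 q [ 0.66  0.28 -0.25  1.73  0.08  1.13 -1.59]
```

View pics/w2.png

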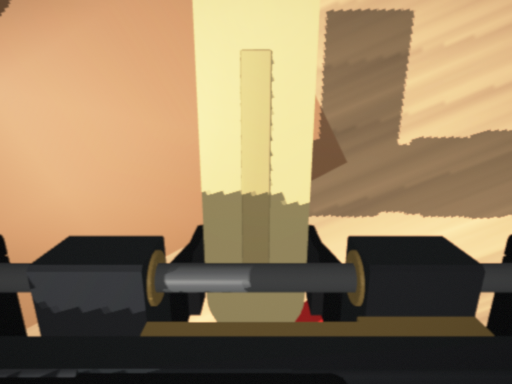

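View pics/s2.png

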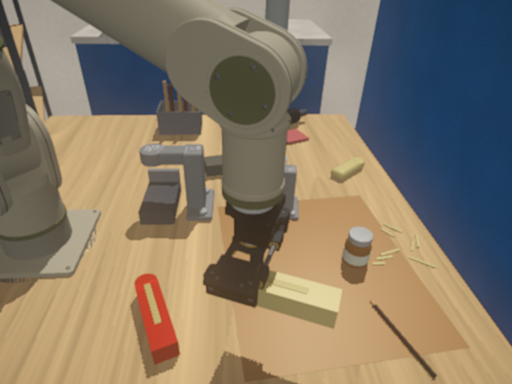

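Call:
{"name": "arm_command", "arguments": {"increments": [{"gripper": 0, "dx": 0, "dy": 0, "dz": 0, "spin": -9}, {"gripper": 0, "dx": 0, "dy": 0, "dz": 0, "spin": -10}, {"gripper": 0, "dx": 0, "dy": 0, "dz": 0, "spin": -10}, {"gripper": 0, "dx": 0, "dy": 0, "dz": 0, "spin": -10}, {"gripper": 0, "dx": 0, "dy": 0, "dz": 0, "spin": -10}, {"gripper": 0, "dx": 0, "dy": 0, "dz": 0, "spin": -10}, {"gripper": 0, "dx": 0, "dy": 0, "dz": 0, "spin": -10}, {"gripper": 0, "dx": 0, "dy": 0, "dz": 0, "spin": -10}]}}

```text
time: 5.4
ee_pos: [0.4866, -0.2815, 0.1253]
eef_rot: [0.882, 0.472, -0.001, -0.001]
ft_force: [0.6, -0.3, -0.6]
width: 0.0458
```

Call:
{"name": "arm_command", "arguments": {"increments": [{"gripper": 0, "dx": 0, "dy": 0, "dz": 0, "spin": -10}, {"gripper": 0, "dx": 0, "dy": 0, "dz": 0, "spin": -10}, {"gripper": 0, "dx": 0, "dy": 0, "dz": 0, "spin": -7}, {"gripper": 0, "dx": 0.04, "dy": 0.002, "dz": 0, "spin": 0}, {"gripper": 0, "dx": 0.04, "dy": 0.002, "dz": 0, "spin": 0}, {"gripper": 0, "dx": 0.04, "dy": 0.002, "dz": 0, "spin": 0}, {"gripper": 0, "dx": 0.04, "dy": 0.003, "dz": 0, "spin": 0}, {"gripper": 0, "dx": 0.015, "dy": 0, "dz": 0, "spin": 0}]}}

```text
time: 6.4
ee_pos: [0.5173, -0.1064, 0.1258]
eef_rot: [0.748, 0.664, -0.0, -0.001]
ft_force: [0.1, -0.1, -0.3]
width: 0.0459
```

Run:
```python
from h import *
plan((.522,-.101,.05),-7)
save('wrist','w3.png');save('side','s3.png');save('scene','c3.png')
```

```text
t 6.4 tcp [ 0.5173 -0.1064  0.1258] heading y -6.78 tool shift mm [ 5.8  4.1 75.8] tilt 0.13
spin 0.22
F [ 0.14 -0.14 -0.29] M [-0.112 -0.099 -0.018] w 0.0459 q [ 0.65  0.26 -0.61  1.81  0.16  1.13 -0.12]
```

View pics/w3.png

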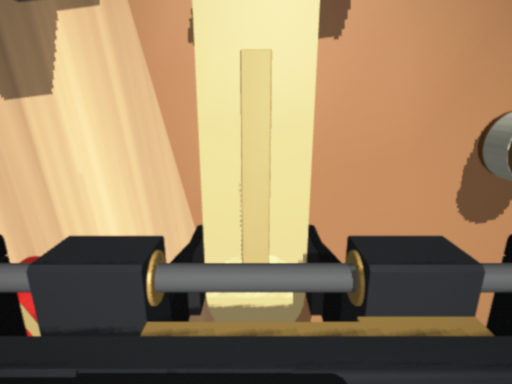

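View pics/s3.png

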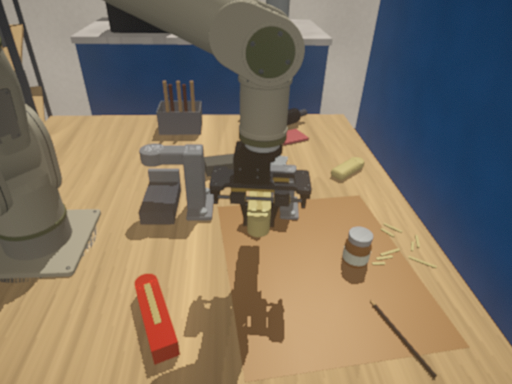

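View pics/c3.png

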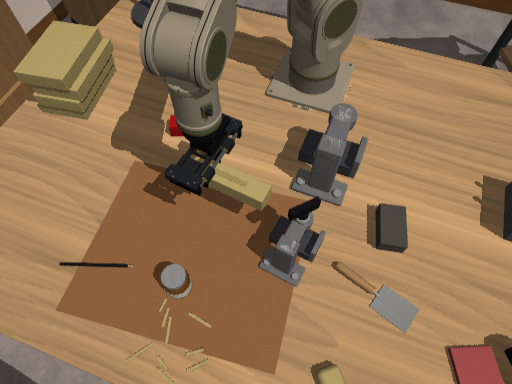

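Call:
{"name": "arm_command", "arguments": {"increments": [{"gripper": 0, "dx": 0, "dy": 0.004, "dz": 0.02, "spin": 0.2}, {"gripper": 0, "dx": 0, "dy": 0, "dz": 0.03, "spin": 0}, {"gripper": 0, "dx": 0, "dy": 0, "dz": 0.023, "spin": 0}, {"gripper": 0, "dx": 0, "dy": 0, "dz": 0.007, "spin": 0}, {"gripper": 0, "dx": 0, "dy": 0, "dz": 0, "spin": 0}, {"gripper": 0, "dx": 0, "dy": 0, "dz": 0, "spin": 0}, {"gripper": 0, "dx": 0, "dy": 0, "dz": 0, "spin": 0}, {"gripper": 0, "dx": 0, "dy": 0, "dz": 0, "spin": 0}]}}

```text
time: 7.55
ee_pos: [0.522, -0.11, 0.0475]
eef_rot: [0.75, 0.661, 0.0, 0.0]
ft_force: [0.2, -0.9, -1.5]
width: 0.046
```

Run:
```python
from h import *
plan((.5377,.0244,.039),-7)
a=save('scene','c4.png');b=save('side','s4.png')
def z(im,x,y,w,h,n,f=6): cv2.imwrite('pics/'+n,cv2.resize(im[y:y+h,x:x+w,::-1],None,fx=f,fy=f,interpolation=cv2.INTER_CUBIC))
z(a,190,150,133,100,'c4z.png');z(b,200,130,130,100,'s4z.png')
```

```text
t 7.55 tcp [ 0.522  -0.11    0.0475] heading y -7.19 tool shift mm [135.3  -1.2   8.5] tilt 0.05
spin -0.19
F [ 0.21 -0.89 -1.53] M [-0.042 -0.101  0.026] w 0.046 q [ 0.62  0.36 -0.58  1.87  0.24  0.98 -0.19]
```

View pics/c4z.png

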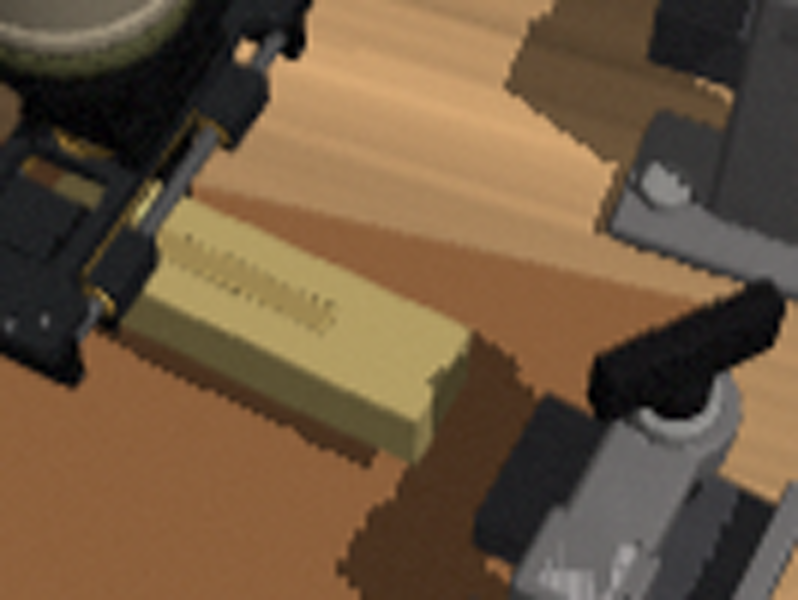

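View pics/s4z.png

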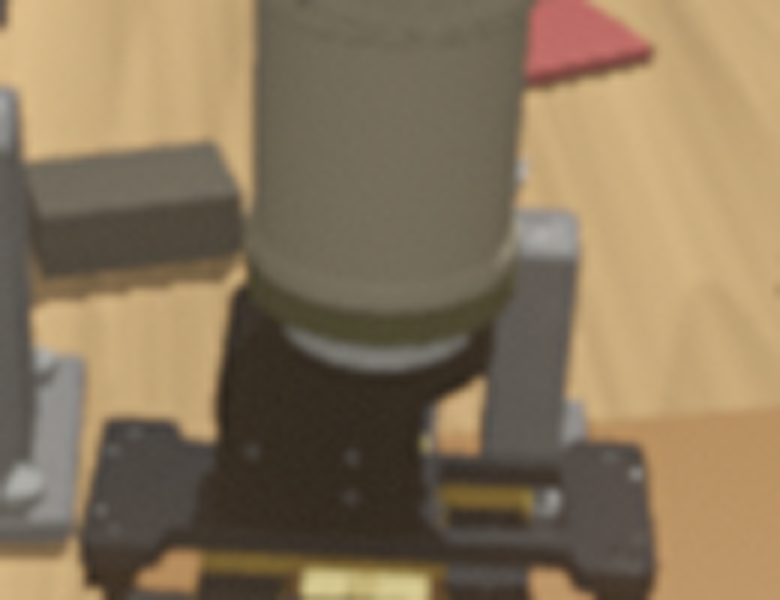

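Run:
```python
from h import *
C=lambda p,x0,y0,f:(x0+(p[0]+.5)/f-.5, y0+(p[1]+.5)/f-.5)
a,b=[onz('scene',C(p,190,150,6),.081) for p in [(472,333),(422,418)]]
c=onz('scene',C((185,197),190,150,6),.081)
m=(a+b)/2; print(a,b,m,np.linalg.norm(a-b),np.degrees(np.arctan2(*(a-c)[1::-1])))
y=np.array([np.sin(np.radians(7)),np.cos(np.radians(7))]);x=np.array([y[1],-y[0]])
d=np.array([.5552,.167])-m[:2]; print('along',d@y,'lat',d@x)
```

```text
[0.51968266 0.03645848 0.081     ] [0.56113413 0.03104014 0.081     ] [0.54040839 0.03374931 0.081     ] 0.04180409898682235 82.33161669560187
along 0.1340600999620573 lat -0.0015578214147370598
```

Call:
{"name": "arm_command", "arguments": {"increments": [{"gripper": 0, "dx": 0.018, "dy": 0, "dz": 0, "spin": -0.2}, {"gripper": 0, "dx": 0.02, "dy": -0.001, "dz": 0, "spin": 0}, {"gripper": 0, "dx": 0.02, "dy": 0, "dz": 0, "spin": 0}, {"gripper": 0, "dx": 0, "dy": 0, "dz": 0.004, "spin": 0}, {"gripper": 0, "dx": 0, "dy": 0, "dz": 0.003, "spin": 0}, {"gripper": 0, "dx": 0, "dy": 0, "dz": 0, "spin": 0}, {"gripper": 0, "dx": 0, "dy": 0, "dz": 0, "spin": 0}, {"gripper": 0, "dx": 0, "dy": 0, "dz": 0, "spin": 0}]}}

```text
time: 8.65
ee_pos: [0.5279, -0.0525, 0.0402]
eef_rot: [0.749, 0.663, 0.0, 0.0]
ft_force: [-0.5, -0.1, -1.2]
width: 0.046
```

Run:
```python
from h import *
plan((.5377,.0244,.036),-7)
```

```text
t 8.65 tcp [ 0.5279 -0.0525  0.0402] heading y -7.02 tool shift mm [77.5  0.3  4.2] tilt 0.02
spin -0.02
F [-0.52 -0.08 -1.2 ] M [-0.118 -0.038  0.003] w 0.046 q [ 0.53  0.38 -0.6   1.88  0.25  0.97 -0.31]
```

Call:
{"name": "arm_command", "arguments": {"increments": [{"gripper": 0, "dx": 0, "dy": 0, "dz": 0.001, "spin": 0}, {"gripper": 0, "dx": 0, "dy": 0, "dz": 0.001, "spin": 0}, {"gripper": 0, "dx": 0, "dy": 0, "dz": 0, "spin": 0}, {"gripper": 0, "dx": 0, "dy": 0, "dz": 0, "spin": 0}, {"gripper": 0, "dx": 0, "dy": 0, "dz": 0, "spin": 0}, {"gripper": 0, "dx": 0, "dy": 0, "dz": 0, "spin": 0}, {"gripper": 0, "dx": 0, "dy": 0, "dz": 0, "spin": 0}, {"gripper": 0, "dx": 0, "dy": 0, "dz": 0, "spin": 0}]}}

```text
time: 9.65
ee_pos: [0.5278, -0.0521, 0.038]
eef_rot: [0.749, 0.663, -0.0, 0.0]
ft_force: [-0.2, -0.9, -1.3]
width: 0.0456
```

Run:
```python
from h import *
plan((.5377,.0244,.036),-7)
```

```text
t 9.65 tcp [ 0.5278 -0.0521  0.038 ] heading y -6.98 tool shift mm [77.2  0.5  2. ] tilt 0.01
spin 0.02
F [-0.24 -0.85 -1.27] M [-0.101 -0.072 -0.007] w 0.0456 q [ 0.53  0.38 -0.6   1.88  0.26  0.96 -0.31]
```

Call:
{"name": "arm_command", "arguments": {"increments": [{"gripper": 0, "dx": 0, "dy": 0, "dz": 0.001, "spin": 0}, {"gripper": 0, "dx": 0, "dy": 0, "dz": 0, "spin": 0}, {"gripper": 0, "dx": 0, "dy": 0, "dz": 0, "spin": 0}, {"gripper": 0, "dx": 0, "dy": 0, "dz": 0, "spin": 0}, {"gripper": 0, "dx": 0, "dy": 0, "dz": 0, "spin": 0}, {"gripper": 0, "dx": 0, "dy": 0, "dz": 0, "spin": 0}, {"gripper": 0, "dx": 0, "dy": 0, "dz": 0, "spin": 0}, {"gripper": 0, "dx": 0, "dy": 0, "dz": 0, "spin": 0}]}}

```text
time: 10.65
ee_pos: [0.5279, -0.0522, 0.0371]
eef_rot: [0.749, 0.663, 0.0, 0.0]
ft_force: [0.6, 0.5, -0.0]
width: 0.0458
```

Run:
```python
from h import *
plan((.5377,.0244,.036),-7)
```

```text
t 10.65 tcp [ 0.5279 -0.0522  0.0371] heading y -6.99 tool shift mm [77.2  0.5  1.1] tilt 0.01
spin 0.01
F [ 0.57  0.47 -0.02] M [-0.011 -0.18  -0.063] w 0.0458 q [ 0.53  0.38 -0.6   1.88  0.26  0.96 -0.31]
```

Call:
{"name": "arm_command", "arguments": {"increments": [{"gripper": 0, "dx": 0, "dy": 0, "dz": 0.001, "spin": 0}, {"gripper": 0, "dx": 0, "dy": 0, "dz": 0, "spin": 0}, {"gripper": 0, "dx": 0, "dy": 0, "dz": 0, "spin": 0}, {"gripper": 0, "dx": 0, "dy": 0, "dz": 0, "spin": 0}, {"gripper": 0, "dx": 0, "dy": 0, "dz": 0, "spin": 0}, {"gripper": 0, "dx": 0, "dy": 0, "dz": 0, "spin": 0}, {"gripper": 0, "dx": 0, "dy": 0, "dz": 0, "spin": 0}, {"gripper": 0, "dx": 0, "dy": 0, "dz": 0, "spin": 0}]}}

```text
time: 11.65
ee_pos: [0.5278, -0.0521, 0.0361]
eef_rot: [0.749, 0.663, 0.0, 0.0]
ft_force: [0.6, -1.4, -0.1]
width: 0.0461
```

Run:
```python
from h import *
plan((.5377,.0244,.036),-7)
```

```text
t 11.65 tcp [ 0.5278 -0.0521  0.0361] heading y -6.99 tool shift mm [77.2  0.5  0.1] tilt 0.01
spin 0.01
F [ 0.6  -1.36 -0.05] M [-0.068 -0.147 -0.021] w 0.0461 q [ 0.53  0.38 -0.6   1.88  0.26  0.96 -0.31]
```

Call:
{"name": "arm_command", "arguments": {"increments": [{"gripper": 0, "dx": 0, "dy": 0, "dz": -0.0015, "spin": 0}, {"gripper": 0, "dx": 0.012, "dy": 0, "dz": 0, "spin": 0}, {"gripper": 0, "dx": 0.014, "dy": 0, "dz": 0, "spin": 0}, {"gripper": 0, "dx": 0.014, "dy": 0, "dz": 0, "spin": 0}, {"gripper": 0, "dx": 0.014, "dy": 0.0005, "dz": 0, "spin": 0}, {"gripper": 0, "dx": 0.012, "dy": 0, "dz": 0, "spin": 0}, {"gripper": 0, "dx": 0.004, "dy": 0, "dz": 0, "spin": 0}, {"gripper": 0, "dx": 0, "dy": 0, "dz": 0, "spin": 0}]}}

```text
time: 12.65
ee_pos: [0.5368, 0.0173, 0.0375]
eef_rot: [0.749, 0.663, -0.0, 0.0]
ft_force: [0.2, -0.7, -1.1]
width: 0.046
```

Run:
```python
from h import *
plan((.5377,.0244,.036),-7)
save('scene','c5.png')
```

```text
t 12.65 tcp [0.5368 0.0173 0.0375] heading y -6.97 tool shift mm [ 7.1 -0.   1.5] tilt 0.01
spin 0.03
F [ 0.23 -0.73 -1.09] M [-0.08  -0.09   0.031] w 0.046 q [ 0.42  0.4  -0.62  1.86  0.28  0.97 -0.45]
```

View pics/c5.png

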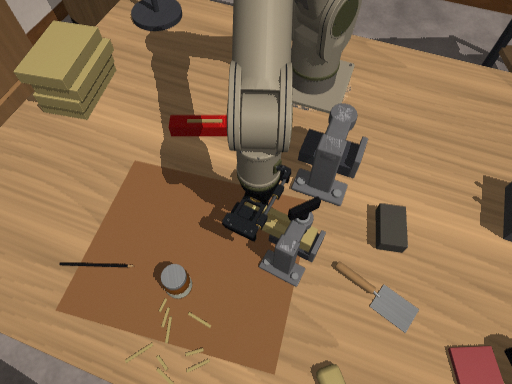

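Call:
{"name": "arm_command", "arguments": {"increments": [{"gripper": 0, "dx": 0.0015, "dy": 0, "dz": 0, "spin": 0}, {"gripper": 0, "dx": 0.0015, "dy": 0, "dz": 0, "spin": 0}, {"gripper": 0, "dx": 0.0015, "dy": 0, "dz": 0, "spin": 0}, {"gripper": 0, "dx": 0.0015, "dy": 0, "dz": 0, "spin": 0}, {"gripper": 0, "dx": 0.001, "dy": 0, "dz": 0, "spin": 0}, {"gripper": 0, "dx": 0, "dy": 0, "dz": 0, "spin": 0}, {"gripper": 0, "dx": 0, "dy": 0, "dz": 0, "spin": 0}, {"gripper": 0, "dx": 0, "dy": 0, "dz": 0, "spin": 0}]}}

```text
time: 13.7
ee_pos: [0.5374, 0.0227, 0.0374]
eef_rot: [0.749, 0.662, -0.001, 0.0]
ft_force: [-1.5, -4.9, 0.2]
width: 0.0457
```

Run:
```python
from h import *
plan((.5377,.0244,.036),-7)
a=save('scene','c6.png')
cv2.imwrite('pics/c6z.png',cv2.resize(a[190:290,230:340,::-1],None,fx=6,fy=6,interpolation=cv2.INTER_CUBIC))
```

```text
t 13.7 tcp [0.5374 0.0227 0.0374] heading y -7.05 tool shift mm [1.7 0.1 1.4] tilt 0.11
spin -0.05
F [-1.48 -4.91  0.18] M [-1.144  0.27  -0.007] w 0.0457 q [ 0.41  0.4  -0.62  1.86  0.28  0.97 -0.46]
```

View pics/c6z.png

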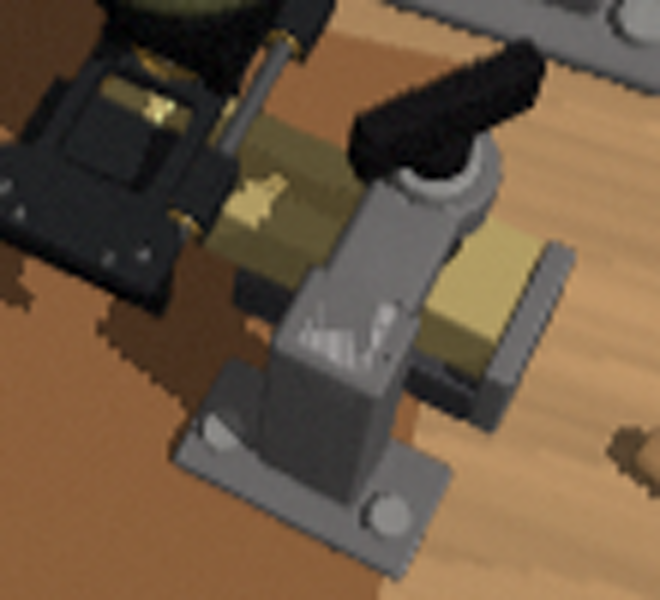

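Call:
{"name": "arm_command", "arguments": {"increments": [{"gripper": 0, "dx": 0, "dy": 0, "dz": 0.001, "spin": 0}, {"gripper": 0, "dx": 0, "dy": 0, "dz": 0, "spin": 0}, {"gripper": 100, "dx": 0, "dy": 0, "dz": 0, "spin": 0}, {"gripper": 100, "dx": 0, "dy": 0, "dz": 0, "spin": 0}, {"gripper": 100, "dx": 0, "dy": 0, "dz": 0, "spin": 0}, {"gripper": 100, "dx": 0, "dy": 0, "dz": 0, "spin": 0}, {"gripper": 100, "dx": 0, "dy": 0, "dz": 0, "spin": 0}, {"gripper": 100, "dx": 0, "dy": 0, "dz": 0, "spin": 0}]}}

```text
time: 14.75
ee_pos: [0.5377, 0.0242, 0.0366]
eef_rot: [0.749, 0.663, 0.0, 0.0]
ft_force: [-0.6, 0.4, 0.6]
width: 0.0862
```

Run:
```python
from h import *
plan((.5377,.0244,.036),-7)
a=save('scene','c7.png')
cv2.imwrite('pics/c7z.png',cv2.resize(a[190:290,230:340,::-1],None,fx=6,fy=6,interpolation=cv2.INTER_CUBIC))
save('wrist','w7.png')
```

```text
t 14.75 tcp [0.5377 0.0242 0.0366] heading y -6.99 tool shift mm [ 0.2 -0.   0.6] tilt 0.01
spin 0.01
F [-0.65  0.4   0.57] M [-0.039 -0.079  0.006] w 0.0862 q [ 0.4   0.4  -0.62  1.86  0.28  0.97 -0.47]
```

View pics/c7z.png

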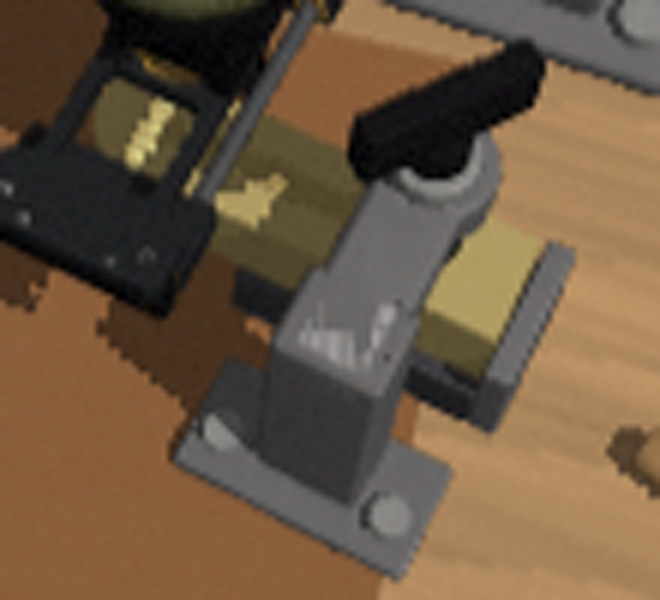

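View pics/w7.png

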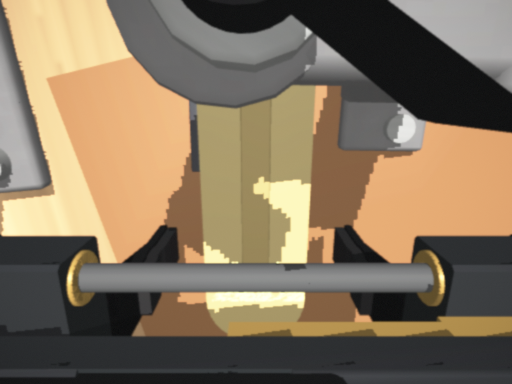

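Call:
{"name": "arm_command", "arguments": {"increments": [{"gripper": 100, "dx": 0, "dy": 0, "dz": -0.02, "spin": 0}, {"gripper": 100, "dx": 0, "dy": 0, "dz": -0.04, "spin": 0}, {"gripper": 100, "dx": 0, "dy": 0, "dz": -0.04, "spin": 0}, {"gripper": 100, "dx": 0, "dy": 0, "dz": -0.04, "spin": 0}, {"gripper": 100, "dx": 0, "dy": 0, "dz": -0.04, "spin": 0}, {"gripper": 100, "dx": 0, "dy": 0, "dz": -0.03, "spin": 0}, {"gripper": 100, "dx": 0, "dy": 0, "dz": 0, "spin": 0}, {"gripper": 100, "dx": 0, "dy": 0, "dz": 0, "spin": 0}]}}

```text
time: 15.85
ee_pos: [0.5374, 0.0243, 0.2468]
eef_rot: [0.749, 0.663, -0.0, 0.0]
ft_force: [0.3, -0.4, -0.6]
width: 0.087
```

Run:
```python
from h import *
plan((.5500,.1220,.250),49)
save('wrist','w8.png'); a=save('scene','c8.png')
cv2.imwrite('pics/c8z.png',cv2.resize(a[190:290,230:340,::-1],None,fx=6,fy=6,interpolation=cv2.INTER_CUBIC))
C=lambda p:(230+(p[0]+.5)/6-.5, 190+(p[1]+.5)/6-.5)
p,q=[onz('scene',C(p),.07) for p in [(546,240),(492,346)]]; m=(p+q)/2
y=np.array([np.sin(np.radians(7)),np.cos(np.radians(7))]);x=np.array([y[1],-y[0]])
d=m[:2]-np.array([.5552,.167]);print(m,np.linalg.norm(p-q),'y',d@y,'x',d@x)
```

```text
t 15.85 tcp [0.5374 0.0243 0.2468] heading y -6.98 tool shift mm [98.6  0.7 -3.3] tilt 0.02
spin -55.98
F [ 0.31 -0.36 -0.64] M [-0.022 -0.082  0.018] w 0.087 q [ 0.47  0.19 -0.68  1.63  0.12  1.37 -0.34]
[0.55567859 0.16483485 0.07      ] 0.049318624100369364 y -0.002090681379680758 x 0.0007388865325315811
```

View pics/w8.png

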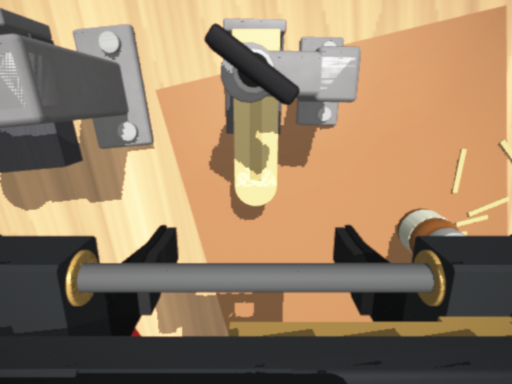

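View pics/c8z.png

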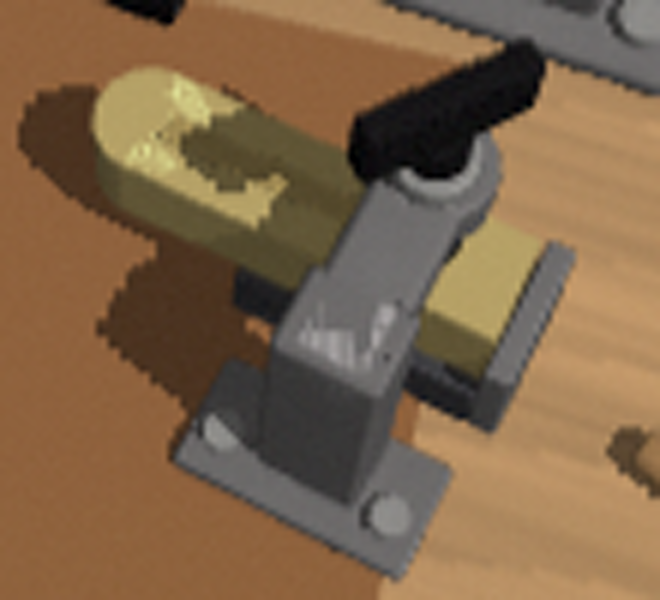

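Run:
```python
from h import *
im=cv2.imread('pics/w8.png'); g=im.max(2); m=(g<50).astype(np.uint8); m[150:]=0; m[:,:195]=0; m[:,305:]=0
n,l,st,c=cv2.connectedComponentsWithStats(m); i=1+np.argmax(st[1:,4]); print(st[i],c[i])
cs=max(cv2.findContours((l==i).astype(np.uint8),0,1)[0],key=cv2.contourArea); R=cv2.minAreaRect(cs); b=cv2.boxPoints(R); print(R)
info=cams.camera_info('wrist')
for z in (.19,.173):
  P=[onz('wrist',p,z,info) for p in b]; print(z,np.round(P,4), 'ctr',onz('wrist',R[0],z,info).round(4))
  for a,bb in ((0,1),(1,2)): d=P[bb]-P[a]; print(np.linalg.norm(d),np.degrees(np.arctan2(d[1],d[0])))
```

```text
[ 206   32   92   72 1232] [248.37581169  71.03652597]
((247.88018798828125, 71.02496337890625), (107.87464141845703, 23.767032623291016), 33.231712341308594)
0.19 [[0.5116 0.1345 0.19  ]
 [0.5216 0.1448 0.19  ]
 [0.5745 0.103  0.19  ]
 [0.5649 0.0915 0.19  ]] ctr [0.5425 0.119  0.19  ]
0.01437198098181726 45.76635519198901
0.06745464083680903 -38.28342248709521
0.173 [[0.5089 0.1371 0.173 ]
 [0.5197 0.1482 0.173 ]
 [0.5768 0.1032 0.173 ]
 [0.5664 0.0908 0.173 ]] ctr [0.5423 0.1204 0.173 ]
0.015493043742720437 45.76635519198868
0.07271632925595675 -38.28342248709524
```

Run:
```python
from h import *
print(proj('wrist',[(.5497,.1223,.19),(.5497,.1223,.142),(.5497,.1223,.104)]))
im=cv2.imread('pics/w8.png'); cv2.imwrite('pics/w8z.png',cv2.resize(im[10:140,190:310],None,fx=5,fy=5,interpolation=cv2.INTER_CUBIC))
```

```text
[[258.32177036  64.07251071]
 [257.84899544  70.8383117 ]
 [257.58293354  74.64587787]]
```

View pics/w8z.png

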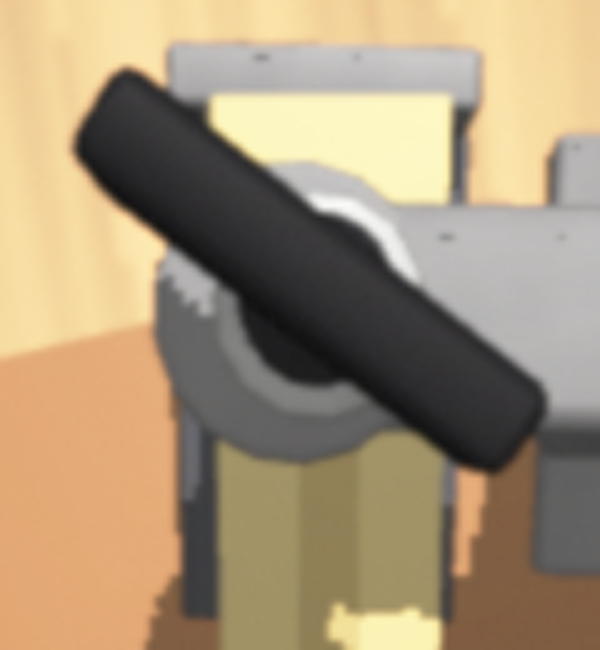

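Run:
```python
from h import *
print(onz('wrist',(252.2,64),.19)); a=onz('wrist',(209.6,31.6),.19); b=onz('wrist',(293.6,97.6),.19); d=b-a; print(a,b,(a+b)/2,np.linalg.norm(d),np.degrees(np.arctan2(d[1],d[0])))
plan((.5475,.1222,.22),50.5)
```

```text
[0.54581714 0.12281526 0.19      ]
[0.52177087 0.14469862 0.19      ] [0.5703112  0.09909424 0.19      ] [0.54604104 0.12189643 0.19      ] 0.06660272067870897 -43.213778675493494
t 15.95 tcp [0.5371 0.0242 0.2459] heading y -6.98 tool shift mm [98.5 -1.6 25.9] tilt 0.07
spin -57.48
F [ 0.08 -0.33 -0.89] M [-0.003 -0.067 -0.048] w 0.0871 q [ 0.47  0.19 -0.68  1.63  0.12  1.37 -0.34]
```

Run:
```python
from h import *
def tri(u,v):
    o1,d1=ray(cams.camera_info('scene'),u);o2,d2=ray(cams.camera_info('side'),v)
    A=np.c_[d1,-d2]; s=np.linalg.lstsq(A,o2-o1,rcond=None)[0]; return (o1+s[0]*d1),(o2+s[1]*d2)
print(tri((343,112),(152,147)), tri((337,185),(205,210)))
```

```text
(array([0.2724476 , 0.1332579 , 0.18275608]), array([0.27021261, 0.13385552, 0.18490518])) (array([ 0.35083537,  0.17597008, -0.00600943]), array([ 0.39019447,  0.15900236, -0.03257941]))
```

Call:
{"name": "arm_command", "arguments": {"increments": [{"gripper": 100, "dx": 0.02, "dy": -0.002, "dz": 0, "spin": 0}, {"gripper": 100, "dx": 0.03, "dy": 0, "dz": 0, "spin": 0}, {"gripper": 100, "dx": 0.03, "dy": 0, "dz": 0, "spin": 0}, {"gripper": 100, "dx": 0.0185, "dy": 0, "dz": 0, "spin": -4.5}, {"gripper": 100, "dx": 0, "dy": 0, "dz": 0, "spin": -10}, {"gripper": 100, "dx": 0, "dy": 0, "dz": 0, "spin": -10}, {"gripper": 100, "dx": 0, "dy": 0, "dz": 0, "spin": -10}, {"gripper": 100, "dx": 0, "dy": 0, "dz": 0, "spin": -10}]}}

```text
time: 16.95
ee_pos: [0.5476, 0.1218, 0.246]
eef_rot: [0.438, 0.899, -0.0, -0.0]
ft_force: [-0.3, 0.5, -0.0]
width: 0.0864
```

Call:
{"name": "arm_command", "arguments": {"increments": [{"gripper": 100, "dx": 0, "dy": 0, "dz": 0, "spin": -10}, {"gripper": 100, "dx": 0, "dy": 0, "dz": 0.02, "spin": 0}, {"gripper": 100, "dx": 0, "dy": 0, "dz": 0, "spin": 0}, {"gripper": 100, "dx": 0, "dy": 0, "dz": 0, "spin": 0}, {"gripper": 100, "dx": 0, "dy": 0, "dz": 0, "spin": 0}, {"gripper": 100, "dx": 0, "dy": 0, "dz": 0, "spin": 0}, {"gripper": 100, "dx": 0, "dy": 0, "dz": 0, "spin": 0}, {"gripper": 100, "dx": 0, "dy": 0, "dz": 0, "spin": 0}]}}

```text
time: 17.95
ee_pos: [0.5477, 0.1223, 0.2266]
eef_rot: [0.362, 0.932, -0.0, 0.0]
ft_force: [-0.2, 0.6, 0.0]
width: 0.0869
```

Run:
```python
from h import *
plan((.5473,.1222,.160),47.5)
save('wrist','w9.png');a=save('scene','c9.png')
cv2.imwrite('pics/c9z.png',cv2.resize(a[140:290,210:360,::-1],None,fx=4,fy=4,interpolation=cv2.INTER_CUBIC))
```

```text
t 17.95 tcp [0.5477 0.1223 0.2266] heading y 47.52 tool shift mm [ 0.3 -0.3 66.6] tilt 0.01
spin 0.02
F [-0.16  0.6   0.04] M [ 0.061 -0.128  0.01 ] w 0.0869 q [ 0.42  0.3  -0.86  1.59  0.23  1.36  0.36]
```

View pics/c9z.png

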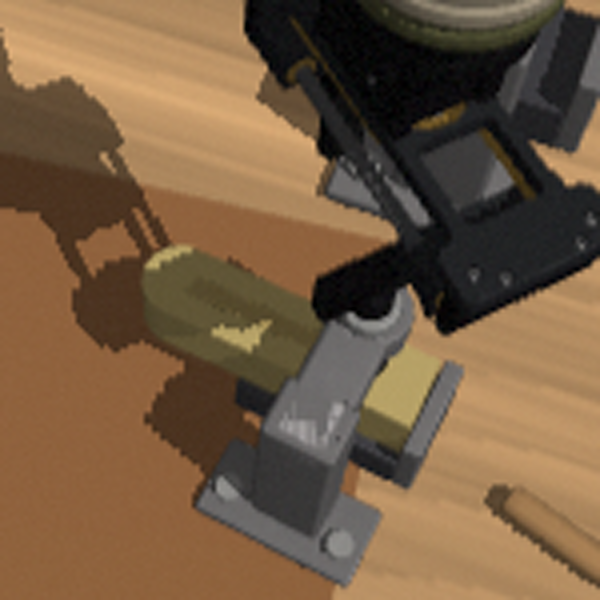

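View pics/w9.png

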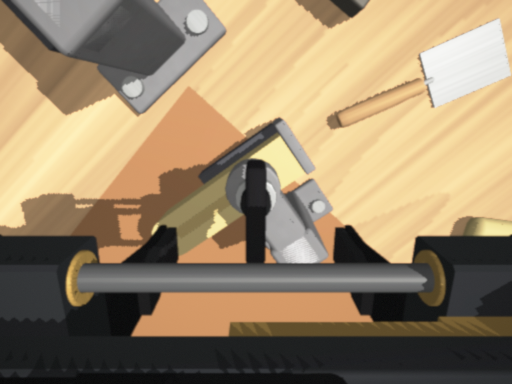

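Call:
{"name": "arm_command", "arguments": {"increments": [{"gripper": 100, "dx": 0, "dy": 0, "dz": 0.02, "spin": 0}, {"gripper": 100, "dx": 0, "dy": 0, "dz": 0.025, "spin": 0}, {"gripper": 100, "dx": 0, "dy": 0, "dz": 0.0215, "spin": 0}, {"gripper": 100, "dx": 0, "dy": 0, "dz": 0, "spin": 0}, {"gripper": 100, "dx": 0, "dy": 0, "dz": 0, "spin": 0}, {"gripper": 0, "dx": 0, "dy": 0, "dz": 0, "spin": 0}, {"gripper": 0, "dx": 0, "dy": 0, "dz": 0, "spin": 0}, {"gripper": 0, "dx": 0, "dy": 0, "dz": 0, "spin": 0}], "grip_force": 60}}

```text
time: 19.05
ee_pos: [0.5478, 0.1223, 0.1603]
eef_rot: [0.362, 0.932, 0.0, 0.0]
ft_force: [0.4, -0.7, -0.1]
width: 0.0649
```

Call:
{"name": "arm_command", "arguments": {"increments": [{"gripper": 0, "dx": 0, "dy": 0, "dz": 0, "spin": 0}, {"gripper": 0, "dx": 0, "dy": 0, "dz": 0, "spin": 0}, {"gripper": 0, "dx": 0, "dy": 0, "dz": 0, "spin": 0}, {"gripper": 0, "dx": 0, "dy": 0, "dz": 0, "spin": 0}, {"gripper": 0, "dx": 0, "dy": 0, "dz": 0, "spin": 0}, {"gripper": 0, "dx": 0, "dy": 0, "dz": 0, "spin": 0}, {"gripper": 0, "dx": 0, "dy": 0, "dz": 0, "spin": 0}, {"gripper": 0, "dx": 0, "dy": 0, "dz": 0, "spin": 0}]}}

```text
time: 20.05
ee_pos: [0.5477, 0.1223, 0.1601]
eef_rot: [0.362, 0.932, 0.0, 0.0]
ft_force: [0.5, 0.3, -0.0]
width: 0.0133
```

Run:
```python
from h import *
plan((.5473,.1222,.160),47.5)
```

```text
t 20.05 tcp [0.5477 0.1223 0.1601] heading y 47.52 tool shift mm [ 0.2 -0.4  0.1] tilt 0.01
spin 0.02
F [ 0.47  0.31 -0.  ] M [ 0.193 -0.206  0.001] w 0.0133 q [ 0.4   0.35 -0.84  1.68  0.27  1.23  0.33]
```

Call:
{"name": "arm_command", "arguments": {"increments": [{"gripper": 0, "dx": 0, "dy": 0, "dz": 0, "spin": 6}, {"gripper": 0, "dx": 0, "dy": 0, "dz": 0, "spin": 8}, {"gripper": 0, "dx": 0, "dy": 0, "dz": 0, "spin": 8}, {"gripper": 0, "dx": 0, "dy": 0, "dz": 0, "spin": 8}, {"gripper": 0, "dx": 0, "dy": 0, "dz": 0, "spin": 8}, {"gripper": 0, "dx": 0, "dy": 0, "dz": 0, "spin": 8}, {"gripper": 0, "dx": 0, "dy": 0, "dz": 0, "spin": 6}, {"gripper": 0, "dx": 0, "dy": 0, "dz": 0, "spin": 4}]}}

```text
time: 21.05
ee_pos: [0.5477, 0.1223, 0.16]
eef_rot: [0.758, 0.652, 0.0, 0.0]
ft_force: [0.8, 0.2, -0.3]
width: 0.0135
```

Run:
```python
from h import *
plan((.5473,.1222,.160),47.5)
```

```text
t 21.05 tcp [0.5477 0.1223 0.16  ] heading y -8.63 tool shift mm [-0.1 -0.3  0. ] tilt 0.01
spin -56.13
F [ 0.76  0.17 -0.33] M [ 0.043 -0.23   0.04 ] w 0.0135 q [ 0.28  0.31 -0.69  1.69  0.21  1.22 -0.61]
```

Call:
{"name": "arm_command", "arguments": {"increments": [{"gripper": 0, "dx": 0, "dy": 0, "dz": 0, "spin": 7}, {"gripper": 0, "dx": 0, "dy": 0, "dz": 0, "spin": 7}, {"gripper": 0, "dx": 0, "dy": 0, "dz": 0, "spin": 7}, {"gripper": 0, "dx": 0, "dy": 0, "dz": 0, "spin": 7}, {"gripper": 0, "dx": 0, "dy": 0, "dz": 0, "spin": 7}, {"gripper": 0, "dx": 0, "dy": 0, "dz": 0, "spin": 7}, {"gripper": 0, "dx": 0, "dy": 0, "dz": 0, "spin": 6}, {"gripper": 0, "dx": 0, "dy": 0, "dz": 0, "spin": 4}]}}

```text
time: 22.05
ee_pos: [0.5476, 0.1223, 0.16]
eef_rot: [0.967, 0.254, 0.0, 0.0]
ft_force: [-0.8, -0.2, -0.8]
width: 0.0135
```

```bash
cat > rd.py <<'E'
from h import *
plan((.5477,.1223,.160)); s=read_state(); M=Ro.from_quat(s['eef_rot']).as_matrix()
print('TURN',round((47.52-np.degrees(np.arctan2(M[1,1],M[0,1])))%360,2),'tau7',s['joint_torque'][6].round(3),'Mz',s['torque'][2].round(3))
E
python3 rd.py
```

```text
t 22.05 tcp [0.5476 0.1223 0.16  ] heading y -60.63 tool shift mm [0. 0. 0.] tilt 0.01
F [-0.78 -0.16 -0.8 ] M [ 0.061 -0.068  0.072] w 0.0135 q [ 0.18  0.29 -0.56  1.69  0.16  1.21 -1.48]
TURN 108.15 tau7 0.739 Mz 0.072
```

Call:
{"name": "arm_command", "arguments": {"increments": [{"gripper": 0, "dx": 0, "dy": 0, "dz": 0, "spin": 1}, {"gripper": 0, "dx": 0, "dy": 0, "dz": 0, "spin": 1}, {"gripper": 0, "dx": 0, "dy": 0, "dz": 0, "spin": 1}, {"gripper": 0, "dx": 0, "dy": 0, "dz": 0, "spin": 1}, {"gripper": 0, "dx": 0, "dy": 0, "dz": 0, "spin": 1}, {"gripper": 0, "dx": 0, "dy": 0, "dz": 0, "spin": 1}, {"gripper": 0, "dx": 0, "dy": 0, "dz": 0, "spin": 1}, {"gripper": 0, "dx": 0, "dy": 0, "dz": 0, "spin": 1}]}}

```text
time: 23.05
ee_pos: [0.5476, 0.1223, 0.16]
eef_rot: [0.983, 0.186, 0.0, 0.0]
ft_force: [0.8, 0.8, -0.1]
width: 0.0135
```

```bash
python3 rd.py
```

```text
t 23.05 tcp [0.5476 0.1223 0.16  ] heading y -68.55 tool shift mm [ 0.1 -0.   0. ] tilt 0.0
F [ 0.8   0.81 -0.11] M [ 0.189 -0.06   0.115] w 0.0135 q [ 0.16  0.28 -0.54  1.69  0.15  1.21 -1.61]
TURN 116.07 tau7 0.202 Mz 0.115
```

Call:
{"name": "arm_command", "arguments": {"increments": [{"gripper": 0, "dx": 0, "dy": 0, "dz": 0, "spin": 1}, {"gripper": 0, "dx": 0, "dy": 0, "dz": 0, "spin": 1}, {"gripper": 0, "dx": 0, "dy": 0, "dz": 0, "spin": 1}, {"gripper": 0, "dx": 0, "dy": 0, "dz": 0, "spin": 1}, {"gripper": 0, "dx": 0, "dy": 0, "dz": 0, "spin": 1}, {"gripper": 0, "dx": 0, "dy": 0, "dz": 0, "spin": 1}, {"gripper": 0, "dx": 0, "dy": 0, "dz": 0, "spin": 1}, {"gripper": 0, "dx": 0, "dy": 0, "dz": 0, "spin": 1}]}}

```text
time: 24.05
ee_pos: [0.5477, 0.1222, 0.16]
eef_rot: [0.993, 0.117, 0.0, 0.0]
ft_force: [-0.4, 1.1, -0.2]
width: 0.0138
```

```bash
python3 rd.py
```

```text
t 24.05 tcp [0.5477 0.1222 0.16  ] heading y -76.55 tool shift mm [ 0.1 -0.   0. ] tilt 0.0
F [-0.39  1.07 -0.17] M [ 0.226 -0.028  0.111] w 0.0138 q [ 0.15  0.28 -0.52  1.69  0.15  1.21 -1.75]
TURN 124.07 tau7 0.201 Mz 0.111
```

Call:
{"name": "arm_command", "arguments": {"increments": [{"gripper": 0, "dx": 0, "dy": 0, "dz": 0, "spin": 1}, {"gripper": 0, "dx": 0, "dy": 0, "dz": 0, "spin": 1}, {"gripper": 0, "dx": 0, "dy": 0, "dz": 0, "spin": 1}, {"gripper": 0, "dx": 0, "dy": 0, "dz": 0, "spin": 1}, {"gripper": 0, "dx": 0, "dy": 0, "dz": 0, "spin": 1}, {"gripper": 0, "dx": 0, "dy": 0, "dz": 0, "spin": 1}, {"gripper": 0, "dx": 0, "dy": 0, "dz": 0, "spin": 1}, {"gripper": 0, "dx": 0, "dy": 0, "dz": 0, "spin": 1}]}}

```text
time: 25.05
ee_pos: [0.5477, 0.1223, 0.16]
eef_rot: [0.999, 0.048, 0.0, 0.0]
ft_force: [0.0, 1.2, -0.5]
width: 0.0138
```

```bash
python3 rd.py
```

```text
t 25.05 tcp [0.5477 0.1223 0.16  ] heading y -84.55 tool shift mm [ 0. -0.  0.] tilt 0.01
F [ 0.03  1.24 -0.46] M [0.369 0.013 0.083] w 0.0138 q [ 0.13  0.28 -0.5   1.69  0.14  1.21 -1.88]
TURN 132.07 tau7 0.202 Mz 0.083
```

Call:
{"name": "arm_command", "arguments": {"increments": [{"gripper": 0, "dx": 0, "dy": 0, "dz": 0, "spin": 1}, {"gripper": 0, "dx": 0, "dy": 0, "dz": 0, "spin": 1}, {"gripper": 0, "dx": 0, "dy": 0, "dz": 0, "spin": 1}, {"gripper": 0, "dx": 0, "dy": 0, "dz": 0, "spin": 1}, {"gripper": 0, "dx": 0, "dy": 0, "dz": 0, "spin": 1}, {"gripper": 0, "dx": 0, "dy": 0, "dz": 0, "spin": 1}, {"gripper": 0, "dx": 0, "dy": 0, "dz": 0, "spin": 1}, {"gripper": 0, "dx": 0, "dy": 0, "dz": 0, "spin": 1}]}}

```text
time: 26.05
ee_pos: [0.5477, 0.1223, 0.16]
eef_rot: [1.0, -0.022, 0.0, 0.0]
ft_force: [-0.6, 1.0, -0.6]
width: 0.0138
```

```bash
python3 rd.py
```

```text
t 26.05 tcp [0.5477 0.1223 0.16  ] heading y -92.55 tool shift mm [ 0. -0.  0.] tilt 0.0
F [-0.59  0.98 -0.6 ] M [0.406 0.07  0.084] w 0.0138 q [ 0.12  0.28 -0.49  1.69  0.14  1.21 -2.02]
TURN 140.07 tau7 0.202 Mz 0.084
```

Call:
{"name": "arm_command", "arguments": {"increments": [{"gripper": 0, "dx": 0, "dy": 0, "dz": 0, "spin": 1}, {"gripper": 0, "dx": 0, "dy": 0, "dz": 0, "spin": 1}, {"gripper": 0, "dx": 0, "dy": 0, "dz": 0, "spin": 1}, {"gripper": 0, "dx": 0, "dy": 0, "dz": 0, "spin": 1}, {"gripper": 0, "dx": 0, "dy": 0, "dz": 0, "spin": 1}, {"gripper": 0, "dx": 0, "dy": 0, "dz": 0, "spin": 1}, {"gripper": 0, "dx": 0, "dy": 0, "dz": 0, "spin": 1}, {"gripper": 0, "dx": 0, "dy": 0, "dz": 0, "spin": 1}]}}

```text
time: 27.05
ee_pos: [0.5477, 0.1223, 0.16]
eef_rot: [0.996, -0.092, 0.0, 0.0]
ft_force: [-0.4, 1.6, -0.5]
width: 0.0134
```

```bash
python3 rd.py
```

```text
t 27.05 tcp [0.5477 0.1223 0.16  ] heading y -100.55 tool shift mm [ 0. -0.  0.] tilt 0.0
F [-0.42  1.57 -0.55] M [0.421 0.078 0.073] w 0.0134 q [ 0.1   0.27 -0.47  1.7   0.13  1.2  -2.16]
TURN 148.07 tau7 0.202 Mz 0.073
```

Call:
{"name": "arm_command", "arguments": {"increments": [{"gripper": 0, "dx": 0, "dy": 0, "dz": 0, "spin": 1}, {"gripper": 0, "dx": 0, "dy": 0, "dz": 0, "spin": 1}, {"gripper": 0, "dx": 0, "dy": 0, "dz": 0, "spin": 1}, {"gripper": 0, "dx": 0, "dy": 0, "dz": 0, "spin": 1}, {"gripper": 0, "dx": 0, "dy": 0, "dz": 0, "spin": 1}, {"gripper": 0, "dx": 0, "dy": 0, "dz": 0, "spin": 1}, {"gripper": 0, "dx": 0, "dy": 0, "dz": 0, "spin": 1}, {"gripper": 0, "dx": 0, "dy": 0, "dz": 0, "spin": 1}]}}

```text
time: 28.05
ee_pos: [0.5476, 0.1223, 0.16]
eef_rot: [0.987, -0.161, 0.0, 0.0]
ft_force: [-0.3, 2.0, -0.7]
width: 0.0136
```

```bash
python3 rd.py
```

```text
t 28.05 tcp [0.5476 0.1223 0.16  ] heading y -108.55 tool shift mm [ 0. -0.  0.] tilt 0.0
F [-0.34  2.   -0.71] M [0.486 0.131 0.066] w 0.0136 q [ 0.09  0.27 -0.45  1.7   0.13  1.2  -2.29]
TURN 156.07 tau7 0.202 Mz 0.066
```

Call:
{"name": "arm_command", "arguments": {"increments": [{"gripper": 0, "dx": 0, "dy": 0, "dz": 0, "spin": 1}, {"gripper": 0, "dx": 0, "dy": 0, "dz": 0, "spin": 1}, {"gripper": 0, "dx": 0, "dy": 0, "dz": 0, "spin": 1}, {"gripper": 0, "dx": 0, "dy": 0, "dz": 0, "spin": 1}, {"gripper": 0, "dx": 0, "dy": 0, "dz": 0, "spin": 1}, {"gripper": 0, "dx": 0, "dy": 0, "dz": 0, "spin": 1}, {"gripper": 0, "dx": 0, "dy": 0, "dz": 0, "spin": 1}, {"gripper": 0, "dx": 0, "dy": 0, "dz": 0, "spin": 1}]}}

```text
time: 29.05
ee_pos: [0.5477, 0.1223, 0.1601]
eef_rot: [0.973, -0.23, 0.0, 0.0]
ft_force: [0.9, 1.1, -0.3]
width: 0.014
```

```bash
python3 rd.py
```

```text
t 29.05 tcp [0.5477 0.1223 0.1601] heading y -116.55 tool shift mm [ 0.  -0.   0.1] tilt 0.0
F [ 0.89  1.09 -0.29] M [0.505 0.107 0.087] w 0.014 q [ 0.07  0.27 -0.43  1.7   0.12  1.2  -2.43]
TURN 164.07 tau7 0.202 Mz 0.087
```

Call:
{"name": "arm_command", "arguments": {"increments": [{"gripper": 45, "dx": 0, "dy": 0, "dz": 0, "spin": 0}, {"gripper": 45, "dx": 0, "dy": 0, "dz": 0, "spin": 0}, {"gripper": 45, "dx": 0, "dy": 0, "dz": 0, "spin": 0}, {"gripper": 45, "dx": 0, "dy": 0, "dz": -0.02, "spin": 0}, {"gripper": 45, "dx": 0, "dy": 0, "dz": -0.025, "spin": 0}, {"gripper": 45, "dx": 0, "dy": 0, "dz": 0, "spin": 0}, {"gripper": 45, "dx": 0, "dy": 0, "dz": 0, "spin": -10}, {"gripper": 45, "dx": 0, "dy": 0, "dz": 0, "spin": -10}]}}

```text
time: 30.05
ee_pos: [0.5473, 0.122, 0.2041]
eef_rot: [0.999, -0.054, -0.0, 0.0]
ft_force: [0.4, 0.0, -0.1]
width: 0.0389
```

Call:
{"name": "arm_command", "arguments": {"increments": [{"gripper": 45, "dx": 0, "dy": 0, "dz": 0, "spin": -10}, {"gripper": 45, "dx": 0, "dy": 0, "dz": 0, "spin": -10}, {"gripper": 45, "dx": 0, "dy": 0, "dz": 0, "spin": -10}, {"gripper": 45, "dx": 0, "dy": 0, "dz": 0, "spin": -10}, {"gripper": 45, "dx": 0, "dy": 0, "dz": 0, "spin": -10}, {"gripper": 45, "dx": 0, "dy": 0, "dz": 0, "spin": -10}, {"gripper": 45, "dx": 0, "dy": 0, "dz": 0, "spin": -10}, {"gripper": 45, "dx": 0, "dy": 0, "dz": 0, "spin": -10}]}}

```text
time: 31.05
ee_pos: [0.5473, 0.122, 0.2041]
eef_rot: [0.799, 0.601, -0.001, -0.0]
ft_force: [-0.2, 0.3, 0.0]
width: 0.0392
```

Call:
{"name": "arm_command", "arguments": {"increments": [{"gripper": 45, "dx": 0, "dy": 0, "dz": 0, "spin": -10}, {"gripper": 45, "dx": 0, "dy": 0, "dz": 0, "spin": -10}, {"gripper": 45, "dx": 0, "dy": 0, "dz": 0, "spin": -10}, {"gripper": 45, "dx": 0, "dy": 0, "dz": 0, "spin": -10}, {"gripper": 45, "dx": 0, "dy": 0, "dz": 0, "spin": -10}, {"gripper": 45, "dx": 0, "dy": 0, "dz": 0, "spin": -10}, {"gripper": 45, "dx": 0, "dy": 0, "dz": 0, "spin": -10}, {"gripper": 45, "dx": 0, "dy": 0, "dz": 0, "spin": -10}]}}

```text
time: 32.05
ee_pos: [0.5473, 0.122, 0.2041]
eef_rot: [0.226, 0.974, -0.0, -0.0]
ft_force: [0.3, 0.0, -0.8]
width: 0.0391
```

Run:
```python
from h import *
plan((.5477,.1223,.160),63.5)
save('wrist','w10.png')
```

```text
t 32.05 tcp [0.5473 0.122  0.2041] heading y 63.85 tool shift mm [-0.3  0.4 44.1] tilt 0.06
spin 0.35
F [ 0.29  0.04 -0.75] M [ 0.094 -0.157 -0.012] w 0.0391 q [ 0.39  0.31 -0.83  1.63  0.23  1.31  0.64]
```

View pics/w10.png

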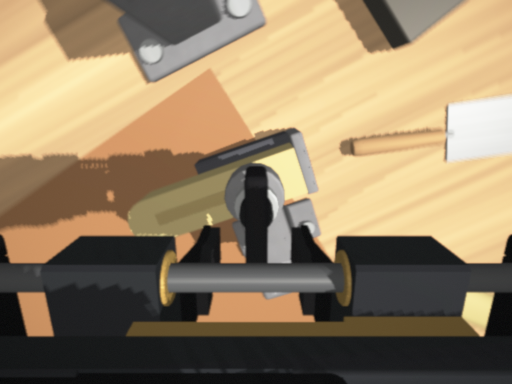

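Call:
{"name": "arm_command", "arguments": {"increments": [{"gripper": 45, "dx": 0, "dy": 0, "dz": 0.02, "spin": 0}, {"gripper": 45, "dx": 0, "dy": 0, "dz": 0.024, "spin": 0}, {"gripper": 45, "dx": 0, "dy": 0, "dz": 0, "spin": 0}, {"gripper": 0, "dx": 0, "dy": 0, "dz": 0, "spin": 0}, {"gripper": 0, "dx": 0, "dy": 0, "dz": 0, "spin": 0}, {"gripper": 0, "dx": 0, "dy": 0, "dz": 0, "spin": 0}, {"gripper": 0, "dx": 0, "dy": 0, "dz": 0, "spin": 0}, {"gripper": 0, "dx": 0, "dy": 0, "dz": 0, "spin": 0}], "grip_force": 60}}

```text
time: 33.1
ee_pos: [0.5479, 0.1223, 0.1613]
eef_rot: [0.229, 0.973, 0.0, 0.0]
ft_force: [0.4, -0.1, 2.1]
width: 0.0135
```

```bash
sed -i 's/47.52-np/180+47.52-np/' rd.py; python3 rd.py
```

```text
t 33.1 tcp [0.5479 0.1223 0.1613] heading y 63.51 tool shift mm [ 0.2 -0.1  1.3] tilt 0.04
F [ 0.44 -0.1   2.12] M [ 0.047 -0.225  0.02 ] w 0.0135 q [ 0.38  0.34 -0.82  1.68  0.26  1.23  0.61]
TURN 164.01 tau7 -0.024 Mz 0.02
```

Call:
{"name": "arm_command", "arguments": {"increments": [{"gripper": 0, "dx": 0, "dy": 0, "dz": 0, "spin": 1}, {"gripper": 0, "dx": 0, "dy": 0, "dz": 0, "spin": 1}, {"gripper": 0, "dx": 0, "dy": 0, "dz": 0, "spin": 1}, {"gripper": 0, "dx": 0, "dy": 0, "dz": 0, "spin": 1}, {"gripper": 0, "dx": 0, "dy": 0, "dz": 0, "spin": 1}, {"gripper": 0, "dx": 0, "dy": 0, "dz": 0, "spin": 1}, {"gripper": 0, "dx": 0, "dy": 0, "dz": 0, "spin": 1}, {"gripper": 0, "dx": 0, "dy": 0, "dz": 0, "spin": 1}]}}

```text
time: 34.1
ee_pos: [0.5478, 0.1223, 0.1611]
eef_rot: [0.297, 0.955, 0.0, 0.0]
ft_force: [2.6, -0.9, 1.7]
width: 0.0139
```

```bash
python3 rd.py
```

```text
t 34.1 tcp [0.5478 0.1223 0.1611] heading y 55.45 tool shift mm [ 0.1 -0.   1.1] tilt 0.02
F [ 2.64 -0.85  1.71] M [ 0.068 -0.778  0.134] w 0.0139 q [ 0.36  0.34 -0.79  1.68  0.25  1.23  0.48]
TURN 172.07 tau7 0.196 Mz 0.134
```

Call:
{"name": "arm_command", "arguments": {"increments": [{"gripper": 0, "dx": 0, "dy": 0, "dz": 0, "spin": 1}, {"gripper": 0, "dx": 0, "dy": 0, "dz": 0, "spin": 1}, {"gripper": 0, "dx": 0, "dy": 0, "dz": 0, "spin": 1}, {"gripper": 0, "dx": 0, "dy": 0, "dz": 0, "spin": 1}, {"gripper": 0, "dx": 0, "dy": 0, "dz": 0, "spin": 1}, {"gripper": 0, "dx": 0, "dy": 0, "dz": 0, "spin": 1}, {"gripper": 0, "dx": 0, "dy": 0, "dz": 0, "spin": 1}, {"gripper": 0, "dx": 0, "dy": 0, "dz": 0, "spin": 1}]}}

```text
time: 35.1
ee_pos: [0.5477, 0.1223, 0.161]
eef_rot: [0.363, 0.932, -0.0, 0.0]
ft_force: [4.5, -0.9, 0.5]
width: 0.0134
```

```bash
python3 rd.py
```

```text
t 35.1 tcp [0.5477 0.1223 0.161 ] heading y 47.47 tool shift mm [0. 0. 1.] tilt 0.01
F [ 4.49 -0.94  0.46] M [ 0.036 -1.116  0.44 ] w 0.0134 q [ 0.35  0.33 -0.77  1.68  0.24  1.23  0.35]
TURN 180.05 tau7 -0.173 Mz 0.44
```

Call:
{"name": "arm_command", "arguments": {"increments": [{"gripper": 0, "dx": 0, "dy": 0, "dz": 0, "spin": 1}, {"gripper": 0, "dx": 0, "dy": 0, "dz": 0, "spin": 1}, {"gripper": 0, "dx": 0, "dy": 0, "dz": 0, "spin": 1}, {"gripper": 0, "dx": 0, "dy": 0, "dz": 0, "spin": 1}, {"gripper": 0, "dx": 0, "dy": 0, "dz": 0, "spin": 1}, {"gripper": 0, "dx": 0, "dy": 0, "dz": 0, "spin": 1}, {"gripper": 0, "dx": 0, "dy": 0, "dz": 0, "spin": 1}, {"gripper": 0, "dx": 0, "dy": 0, "dz": 0, "spin": 1}]}}

```text
time: 36.1
ee_pos: [0.5476, 0.1222, 0.1608]
eef_rot: [0.427, 0.904, -0.0, -0.0]
ft_force: [4.6, 0.2, -2.7]
width: 0.0136
```

```bash
python3 rd.py
```

```text
t 36.1 tcp [0.5476 0.1222 0.1608] heading y 39.45 tool shift mm [0.  0.1 0.8] tilt 0.01
F [ 4.57  0.17 -2.73] M [ 0.084 -1.503  0.452] w 0.0136 q [ 0.33  0.32 -0.75  1.68  0.23  1.23  0.21]
TURN 188.07 tau7 -0.201 Mz 0.452
```

Call:
{"name": "arm_command", "arguments": {"increments": [{"gripper": 0, "dx": 0, "dy": 0, "dz": 0, "spin": 2}, {"gripper": 0, "dx": 0, "dy": 0, "dz": 0, "spin": 2}, {"gripper": 0, "dx": 0, "dy": 0, "dz": 0, "spin": 2}, {"gripper": 0, "dx": 0, "dy": 0, "dz": 0, "spin": 2}, {"gripper": 0, "dx": 0, "dy": 0, "dz": 0, "spin": 2}, {"gripper": 0, "dx": 0, "dy": 0, "dz": 0, "spin": 2}, {"gripper": 0, "dx": 0, "dy": 0, "dz": 0, "spin": 2}, {"gripper": 0, "dx": 0, "dy": 0, "dz": 0, "spin": 2}]}}

```text
time: 37.1
ee_pos: [0.5476, 0.1222, 0.1608]
eef_rot: [0.549, 0.836, -0.0, -0.0]
ft_force: [5.8, 1.0, -2.4]
width: 0.0136
```

```bash
python3 rd.py
```

```text
t 37.1 tcp [0.5476 0.1222 0.1608] heading y 23.42 tool shift mm [0.1 0.1 0.8] tilt 0.01
F [ 5.81  0.96 -2.36] M [ 0.049 -1.428  0.529] w 0.0136 q [ 0.29  0.31 -0.71  1.68  0.22  1.22 -0.05]
TURN 204.1 tau7 0.034 Mz 0.529
```

Call:
{"name": "arm_command", "arguments": {"increments": [{"gripper": 0, "dx": 0, "dy": 0, "dz": 0, "spin": 3}, {"gripper": 0, "dx": 0, "dy": 0, "dz": 0, "spin": 3}, {"gripper": 0, "dx": 0, "dy": 0, "dz": 0, "spin": 3}, {"gripper": 0, "dx": 0, "dy": 0, "dz": 0, "spin": 3}, {"gripper": 0, "dx": 0, "dy": 0, "dz": 0, "spin": 3}, {"gripper": 0, "dx": 0, "dy": 0, "dz": 0, "spin": 1.5}, {"gripper": 0, "dx": 0, "dy": 0, "dz": 0, "spin": 0}, {"gripper": 0, "dx": 0, "dy": 0, "dz": 0, "spin": 0}]}}

```text
time: 38.1
ee_pos: [0.5476, 0.1222, 0.1609]
eef_rot: [0.662, 0.749, -0.0, -0.0]
ft_force: [4.1, -0.2, -3.6]
width: 0.0137
```

```bash
python3 rd.py
```

```text
t 38.1 tcp [0.5476 0.1222 0.1609] heading y 7.04 tool shift mm [0.1 0.2 0.9] tilt 0.02
F [ 4.11 -0.24 -3.58] M [-0.125 -1.214  0.498] w 0.0137 q [ 0.26  0.31 -0.66  1.69  0.2   1.22 -0.33]
TURN 220.48 tau7 -0.532 Mz 0.498
```

Call:
{"name": "arm_command", "arguments": {"increments": [{"gripper": 60, "dx": 0, "dy": 0, "dz": 0, "spin": 0}, {"gripper": 60, "dx": 0, "dy": 0, "dz": 0, "spin": 0}, {"gripper": 60, "dx": 0, "dy": 0, "dz": 0, "spin": 0}, {"gripper": 60, "dx": 0, "dy": 0, "dz": 0, "spin": 0}, {"gripper": 60, "dx": 0, "dy": 0, "dz": -0.02, "spin": 0}, {"gripper": 60, "dx": 0, "dy": 0, "dz": -0.03, "spin": 0}, {"gripper": 60, "dx": 0, "dy": 0, "dz": -0.04, "spin": 0}, {"gripper": 60, "dx": 0, "dy": 0, "dz": -0.02, "spin": 0}]}}

```text
time: 39.1
ee_pos: [0.5481, 0.1226, 0.2733]
eef_rot: [0.662, 0.749, 0.001, 0.001]
ft_force: [-0.3, -0.4, -0.7]
width: 0.0522
```

Call:
{"name": "arm_command", "arguments": {"increments": [{"gripper": 60, "dx": -0.03, "dy": 0, "dz": 0, "spin": 0}, {"gripper": 60, "dx": -0.04, "dy": 0, "dz": 0, "spin": 0}, {"gripper": 60, "dx": -0.04, "dy": 0, "dz": 0, "spin": 0}, {"gripper": 60, "dx": -0.02, "dy": 0, "dz": 0, "spin": 0}, {"gripper": 60, "dx": 0, "dy": 0, "dz": 0, "spin": 0}, {"gripper": 60, "dx": 0, "dy": 0, "dz": 0, "spin": 0}, {"gripper": 60, "dx": 0, "dy": 0, "dz": 0, "spin": 0}, {"gripper": 60, "dx": 0, "dy": 0, "dz": 0, "spin": 0}]}}

```text
time: 40.1
ee_pos: [0.5635, -0.0057, 0.2711]
eef_rot: [0.662, 0.75, 0.0, 0.0]
ft_force: [0.1, 0.6, -0.2]
width: 0.0523
```

Run:
```python
from h import *
plan((.5477,.1223,.160))
save('wrist','w11.png');a=save('scene','c11.png');save('side','s11.png')
cv2.imwrite('pics/c11z.png',cv2.resize(a[190:290,230:340,::-1],None,fx=6,fy=6,interpolation=cv2.INTER_CUBIC))
```

```text
t 40.1 tcp [ 0.5635 -0.0057  0.2711] heading y 7.1 tool shift mm [129.    0.2 111.1] tilt 0.01
F [ 0.12  0.63 -0.19] M [ 0.003 -0.11   0.017] w 0.0523 q [ 0.44  0.23 -0.6   1.53  0.13  1.43 -0.04]
```

View pics/w11.png

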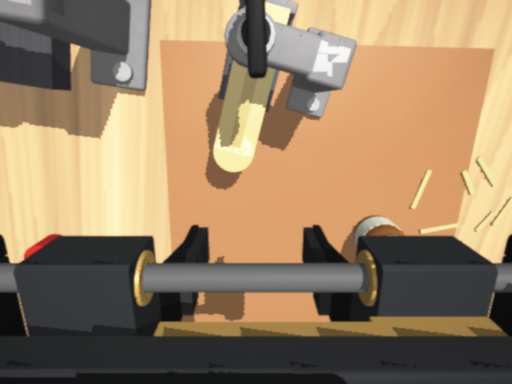

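View pics/c11z.png

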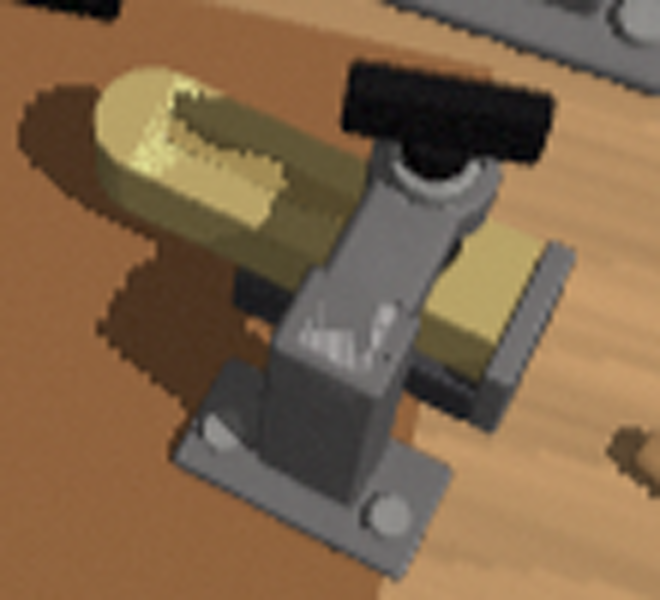

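View pics/c11.png

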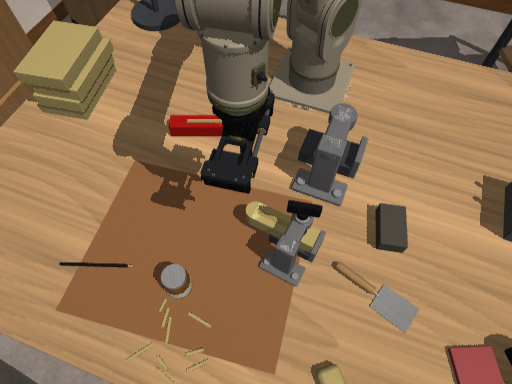

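```bash
python3 -c "
from h import *
print(job.close_job())"
```

```text
the job is handed in; nothing more can be done
None
```

The blank is clamped and the job is handed in at about 40 s of the 66 s allowed. `close_job` gives no verdict, so I can't confirm a pass.

**Blank:** I pushed it square-end first along the bed until the stop pushed back with about 5 N, lowered it about 1 mm and let go. The camera check put its square end about 2 mm from the stop and 0.7 mm off centre. It looked unmoved after clamping.

**Knob:** It turned freely at about 0.1 N m. Between 172° and 180° of turn the torque jumped to 0.44 N m, which is the bite. I took that as about 176° and stopped at 220.5°, so roughly 45° past it. I regripped once at 164° because the last joint was near its limit, and the torque still read as free turning after that. I then let go and the knob stayed put.

**Last checks:**
- The final picture shows the sanding block, jar and scraper where they were, and the robot touching nothing.
- The clamping force on the blank could not be measured directly. I only infer it from the turn past the bite, which I know to within about 4°.
- The scene and wrist cameras put the screw axis about 4 mm apart. I used a point in between, and the sideways force while winding the knob stayed below 7 N.

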